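# Zero the bearing check station

## Robot

A 7-joint arm with a two-finger parallel gripper is mounted at the origin on a cart in front of the work surface, level with it; the furniture and walls round the work are solid. World frame = base frame: x ahead of the robot, y to its left, z up, the work surface at z = 0. Lengths are in m, angles in rad, forces in N, time in s.
With the tool pointing down it reaches from about 0.425 to 0.875 m from the base axis. Payload 4.7 kg.
Tool frame: the origin (TCP) lies at the very end of the fingers, on their centre line; the grasp point (between the pads) lies 19 mm behind it; z points along the fingers, y is the direction in which the jaws open and shut (so a half turn about z gives the same grasp; the last joint's range is limited). The gripper opens to 87 mm and grips with 3 to 60 N. Pads are 19 mm wide; open, the fingers measure 117 mm over their backs; the gripper's body (75 mm by 190 mm) begins 51 mm behind the grasp point.
Start: joints at [-1.124, 0.321, -0.07, 1.45, 0.023, 1.371, -0.057], TCP at [0.273, 0.59, 0.223] pointing down, gripper open.
Joint ranges: [-2.86, 2.86], [-0.3, 2.09], [-1.38, 1.24], [0.06, 2.45], [-1.56, 4.7], [0.09, 2.05], [-2.69, 2.69]. Speed limits (rad/s): [2.57, 2.57, 3.14, 3.14, 3.14, 3.14, 3.14].

## Interface

Orientations are given as a rotation vector (axis times angle).
In Python, from bench import ctrl, get_image, camera_info gives the robot as it stands.
- The arm moves only by the tool carry_out, never from a script. Its argument "commands" is a list of rows, each an object of numbers: "tx", "ty", "tz": the shift along the tool's x, y, z in m; "rx", "ry", "rz": the turn, a rotation vector about the tool's x, y, z in rad; "jaw": the opening, from 0 (shut) to 1 (fully open). In form: [{"tx": .., "ty": .., "tz": .., "rx": .., "ry": .., "rz": .., "jaw": ..}, ...]. A call has 1 to 12 rows; each row is the pose to reach, as a shift and turn from the pose commanded when the call began, along the tool's axes at that moment; what a row does not reach only later rows make up. A row lasts 1/8 s, in which the tool goes at most 62.5 mm and 10.7 degrees, less where a joint would pass 70% of its speed; a pose out of reach is approached as far as the arm can. A call with a gripper value outside its range is refused whole. The fingers move at their own pace and stop on an object; "grip_force" is the grip in N (left out, the last holds). Time passes only in rows, so rows that repeat a pose let the fingers close. It gives the time, the measured TCP pose, the force and the opening at its end, in the units of the state.
- ctrl.get_state(): the state, without advancing time (a new reading comes with each control period).
- get_image(name): name is "side" or "top" or "wrist"; returns the picture (384x512x3 uint8, red, green, blue); there is no depth.
- camera_info(name): a dict with "intrinsics" (3x3 intrinsics, pixels), "k1" (the pictures are not rectified: a ray, as slopes to the right and down, at radius r is drawn at 1 + k1 r^2 times it, then the intrinsics apply), "R" (3x3) and "t" (3): a world point X has camera coordinates R X + t. Camera axes: x right, y down, z forward; pixel columns grow to the right and rows downward; lengths in m; the calibration is good to about 2 mm. A picture is of the moment at which its call begins: read the wrist's pose just before it. camera_info takes no time and is no camera call; for the wrist camera it gives the pose at the moment of the call.
- ctrl.close_job(): hands the job in, once; it reports no verdict.
The state is a dict: "time": time; "joint_positions": joint angles; "qd": joint speeds; "joint_torque": joint torques, N m; "position": TCP position; "tool_rot": TCP orientation; "ft_force": force on the tool from outside, world axes, zero at the start; "torque": the same for the moment, N m; "grip_width": opening from 0.0 (shut) to 1.0 (fully open).
Only numpy, scipy, OpenCV 4.12 (cv2) and the standard library are available. Lean on these libraries where they do the work, as an engineer would, in place of code of your own. Each camera call takes 0.05 s, during which the arm holds its last target.

## Task

Zero the check station with a bearing on it: first seat the bearing flat over the spigot on top of the station's raised pedestal and let go of it, then take the stylus from its holder block, reach its tip through the round hole of the station and push the recessed button in it fully down. Finish while still gripping the stylus and holding that button down; do not press the button in the square hole.

Things in the scene. Friction and masses are not known exactly. Their poses are not given: they have to be found in the camera images.
- bearing_centre (a point): centre of the loose steel ball bearing: 62 mm outside, 30 mm bore, 16 mm thick, z its axis, 0.2 kg, lying flat either in front of the closed flat case (fixed, 56 mm high, front at x = 0.47, y = 0 to 0.2) or right of it. Grasp it across the rim, the fingers in a line parallel to the nearest side of the case. (The black 50 mm ring is another thing.)
- pedestal_top (a point): centre of the pedestal's flat top: aluminium disc 36 mm across on a 24 mm stem, 80 mm above the bench; the bearing's underside rests on it (bearing centre 8 mm above this point). A tapered spigot, 20 mm wide, 9 mm high, stands on it and enters the bore. The station, at the left, is fixed: base plate 110 x 210 mm (x, y); its y (this point's y) runs from the control side to the pedestal.
- round_mouth (a point): centre of the ROUND hole, at the level of the top face of its 44 x 44 mm square, 46 mm high, fixed block on the station's 30 mm high control deck, about 123 mm from the pedestal; the face is 76 mm above the bench. The hole is vertical, 18 mm in diameter with a 2 mm chamfer. The button in it lies recessed with its top 25 mm below this point.
- round_cap (a point): centre of the top of the button in the round hole, a white cap 15 mm in diameter; moves down with it.
- round_button (a joint): how far the button in the round hole is pushed down, m: 0 up, 0.008 at its stop. Spring-loaded: starts to move at 2 N, 6 N at the stop.
- square_button (a joint): the same for the button in the SQUARE hole (18 x 18 mm) of the neighbouring, otherwise equal block, 54 mm from the round one; which of the two blocks is nearer the robot varies. Must not be pressed.
- stylus_grip (a point): centre of the stylus's black grip, 14 x 14 mm square and 56 mm long along z, with rounded edges; x and y are normal to its flat sides. The stylus, 0.06 kg, stands upright in the holder block with the grip above it; the grip's lower end is 10 mm above the block's top.
- stylus_tip (a point): lower end of the stylus's steel shaft, 8 mm in diameter with a tapered end, 70 mm long below the grip; 98 mm below stylus_grip along the stylus.
- holder: fixed block 44 x 44 x 70 mm, origin under its centre, in front of the flat case or right of it (where the bearing is not). Its 10 mm hole is 60 mm deep: the stylus is free after 60 mm straight up. Beware the fixed stiff air hose, 80 mm thick, upright at x 0.26, y -0.19, from 0.06 to 1.1 m height: all work lies left of it (+y); an arm starting on its right must fold or rise upright to pass.
Not all that is in view belongs to the job. What is shaped like the part that bears bearing_centre but blue or orange is not meant.

How it is judged:
On the way, in this order (a step that is already met when the one before it is completed fails the run):
1. the bearing lies flat on the pedestal over the spigot, let go (horizontal distance between bearing_centre and pedestal_top below 0.006 m and z of bearing_centre in the frame of pedestal_top between 0.005 and 0.011 m and angle between bearing_centre's own z axis and vertical below 0.08 rad and contact force between the fingers and bearing below 0.1 N), for 0.3 s.
2. the stylus is drawn clear of the holder (height (world z) of stylus_tip above 0.072 m and contact force between stylus and holder below 0.1 N and contact force between the fingers and stylus above 0.5 N), for 0.1 s.
At the end, for the whole second after the job is handed in: Bearing let go, flat (0.08 rad) on the pedestal over the spigot, centred within 6 mm; round hole's button at least 6 of its 8 mm down under the stylus tip, pushed with over 1.5 N; stylus gripped and clear of its holder; square hole's button not pressed (under 2 mm) (horizontal distance between bearing_centre and pedestal_top below 0.006 m and z of bearing_centre in the frame of pedestal_top between 0.005 and 0.011 m and angle between bearing_centre's own z axis and vertical below 0.08 rad and contact force between the arm and bearing below 0.1 N and value of joint round_button above 0.006 m and distance between stylus_tip and round_cap below 0.01 m and contact force between stylus and round_well above 1.5 N and contact force between the fingers and stylus above 0.5 N and contact force between stylus and holder below 0.1 N and value of joint square_button below 0.002 m); the arm keeps its last pose, push and grip.
It fails at once if the button in the square hole is pressed (value of joint square_button above 0.002 m).
It also fails if it takes over 72 s, if anything falls off the work surface, if the arm or the gripper's body presses on something with over 40 N, if the wrist force passes 120 N, or if a joint passes its speed limit or range.

## Working session

There is one attempt and no reset: what is moved stays moved. The work goes in short steps, Python scripts to look and compute and a tool call to move; the robot and the scene stay as the last step left them, time stands still between calls to the robot, and variables do not carry over. Pictures are saved under pics/ and viewed, and the job is handed in when it is done.

Besides the shell and the picture viewer there is one more tool, called after "Request:" as a command line: name --argument value ..., lists and objects as JSON in quotes. carry_out: Moves the arm, as the interface text tells. Its arguments: {"type":"object","properties":{"commands":{"type":"array"},"grip_force":{"type":"number"}},"required":["commands"]}

```bash
ls; mkdir -p pics
cat > snap.py <<'E'
import cv2,sys,json,numpy as np
from bench import ctrl,get_image,camera_info
def snap(cam,tag):
    ci=camera_info(cam); im=get_image(cam)
    cv2.imwrite(f'pics/{tag}.png',im[:,:,::-1]); 
    json.dump({k:np.asarray(v).tolist() for k,v in ci.items()},open(f'pics/{tag}.json','w'))
    return im,ci
E
python3 - <<'E'
from snap import *
print(ctrl.get_state())
for c in ['side','top','wrist']:
    im,ci=snap(c,c+'0'); print(c,ci)
E
```

```text
pics
{'time': 0.0, 'joint_positions': array([-1.12389937,  0.32179369, -0.07011014,  1.45169141,  0.02263303,
        1.37078186, -0.05689104]), 'qd': array([-0.00091055,  0.00122892,  0.00072148, -0.00082762,  0.00139764,
        0.00029585,  0.00067623]), 'joint_torque': array([ 6.51388964e-04, -4.91282952e+01, -4.03383784e-01, -3.12533498e+01,
       -6.38823118e-02,  4.36074135e-02,  1.99848596e-04]), 'position': array([0.27242618, 0.58954358, 0.22147251]), 'tool_rot': array([-6.74372810e-01, -3.06806672e+00,  2.92983781e-03]), 'ft_force': array([ 0.12143412, -0.3583539 , -0.55704366]), 'torque': array([-0.01211336,  0.00918069, -0.01440676]), 'grip_width': 1.003364891529878}
side {'intrinsics': array([[484.91637717,   0.        , 250.88851067],
       [  0.        , 484.91637717, 190.30404806],
       [  0.        ,   0.        ,   1.        ]]), 'k1': 0.029590256738909724, 'R': array([[ 0.9966418 , -0.07795976,  0.02504793],
       [-0.00886118, -0.40677788, -0.91348412],
       [ 0.08140394,  0.9101945 , -0.40610266]]), 't': array([-0.47361289,  0.16614589,  1.08660265])}
top {'intrinsics': array([[419.67294723,   0.        , 253.61112413],
       [  0.        , 419.67294723, 187.45260609],
       [  0.        ,   0.        ,   1.        ]]), 'k1': -0.14811676583950759, 'R': array([[-0.02896706, -0.99950407,  0.0123503 ],
       [-0.99669947,  0.02794399, -0.07621876],
       [ 0.07583584, -0.01451737, -0.99701463]]), 't': array([0.22936957, 0.5094954 , 1.16947577])}
wrist {'intrinsics': array([[301.46764861,   0.        , 252.02638851],
       [  0.        , 301.46764861, 189.49115307],
       [  0.        ,   0.        ,   1.        ]]), 'k1': -0.010428886488683951, 'R': array([[ 0.41930637,  0.9078433 , -0.00164918],
       [ 0.86511044, -0.3990172 ,  0.303923  ],
       [ 0.27525641, -0.12886357, -0.95269517]]), 't': array([-0.64879893, -0.03687329,  0.3920205 ])}
```

View images.

View pics/side0.png

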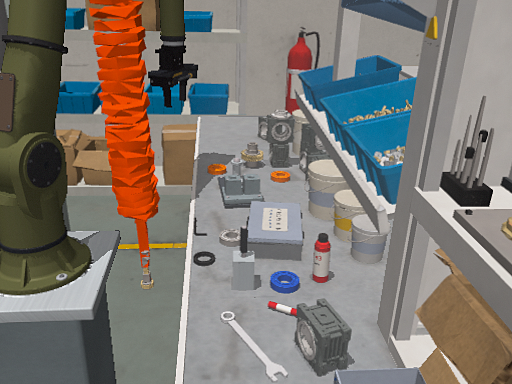

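View pics/top0.png

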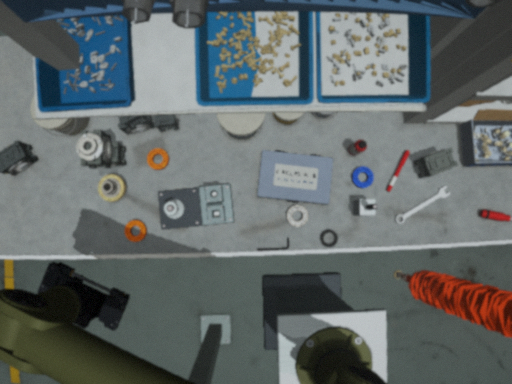

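View pics/wrist0.png

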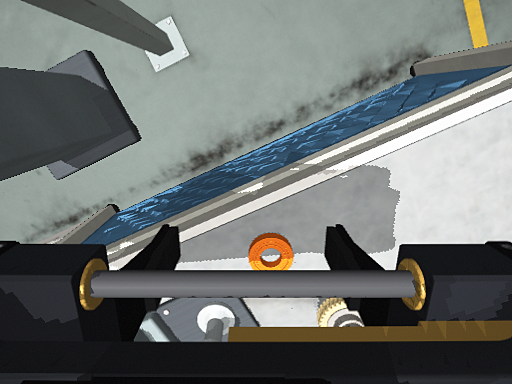

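Run:
```python
import cv2
a=cv2.imread('pics/top0.png')
c=a[135:255,150:400]; cv2.imwrite('pics/top0z.png',cv2.resize(c,None,fx=3.2,fy=3.2,interpolation=cv2.INTER_CUBIC))
a=cv2.imread('pics/side0.png')
c=a[130:310,180:320]; cv2.imwrite('pics/side0z.png',cv2.resize(c,None,fx=3.3,fy=3.3,interpolation=cv2.INTER_CUBIC))
```

```text
(no output)
```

View pics/top0z.png

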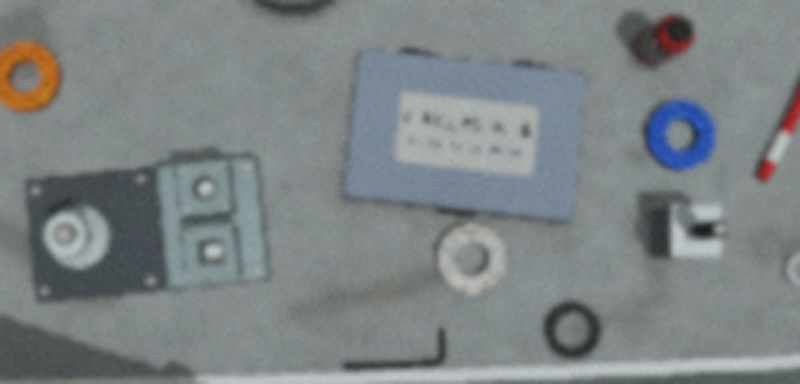

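View pics/side0z.png

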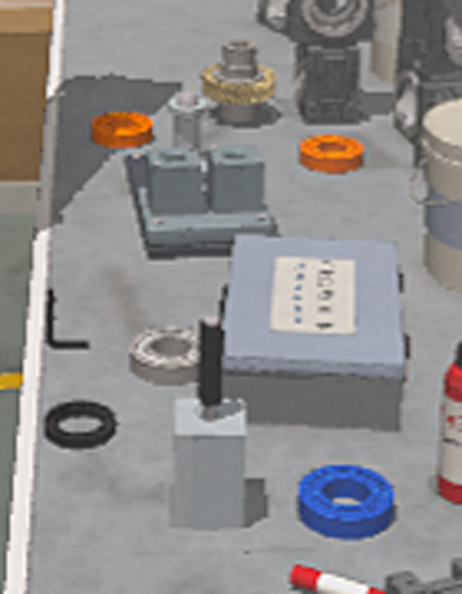

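```bash
cat > geo.py <<'E'
import numpy as np,cv2,json
from scipy.spatial.transform import Rotation as Rn
def load(tag): return {k:np.array(v) for k,v in json.load(open(f'pics/{tag}.json')).items()}
def dist(ci): return np.array([float(ci['k1']),0,0,0,0.])
def px2w(ci,uv,z):
    n=cv2.undistortPointsIter(np.array([[uv]],float),ci['intrinsics'],dist(ci),None,None,(3,100,1e-12))[0,0]
    d=ci['R'].T@np.array([n[0],n[1],1]); c=-ci['R'].T@ci['t']
    return c+d*(z-c[2])/d[2]
def w2px(ci,X):
    r,_=cv2.Rodrigues(ci['R']); p,_=cv2.projectPoints(np.array(X,float).reshape(-1,1,3),r,ci['t'],ci['intrinsics'],dist(ci)); return p[:,0]
E
python3 - <<'E'
from geo import *
c=load('top0'); s=load('side0')
z=lambda u,v:(150+(u+.5)/3.2-.5,135+(v+.5)/3.2-.5)
zs=lambda u,v:(180+(u+.5)/3.3-.5,130+(v+.5)/3.3-.5)
print('bearing',px2w(c,z(472,257),.016),px2w(s,zs(166,344),.016))
print('ped',px2w(c,z(66,234),.089), px2w(s,zs(186,100),.089))
print('near',px2w(c,z(212,252),.06),'far',px2w(c,z(205,187),.06))
for n,p in dict(c1=(28,182),c2=(255,155),c3=(268,278),c4=(38,300)).items(): print(n,px2w(c,z(*p),.03 if n in('c2','c3') else .012))
print('holder top corners',[px2w(c,z(*p),.07)[:2].round(4) for p in [(670,203),(722,205),(722,257),(668,256)]])
print('grip top side',px2w(s,zs(211,320),.136))
print('case',[px2w(c,z(*p),.056)[:2].round(4) for p in [(347,196),(572,219),(583,72),(363,49)]])
E
```

```text
bearing [0.43445354 0.09378607 0.016     ] [0.43029153 0.09723371 0.016     ]
ped [0.46242559 0.43896907 0.089     ] [0.46085999 0.42549201 0.089     ]
near [0.44478145 0.31987493 0.06      ] far [0.50025971 0.32456691 0.06      ]
c1 [0.51222667 0.48682664 0.012     ]
c2 [0.52906735 0.28256712 0.03      ]
c3 [0.42132167 0.27395639 0.03      ]
c4 [0.40702287 0.47945129 0.012     ]
holder top corners [array([ 0.4746, -0.0719]), array([ 0.4715, -0.1175]), array([ 0.427 , -0.1154]), array([ 0.4295, -0.0681])]
grip top side [ 0.44995805 -0.08853403  0.136     ]
case [array([0.4894, 0.2037]), array([0.464 , 0.0109]), array([ 0.5912, -0.0043]), array([0.616 , 0.1861])]
```

```bash
cat >> geo.py <<'E'
def rel(st,pos,yaw=None,Rt=None):
    """shift/turn in the current tool frame to reach pos with tool down and tool y along world angle yaw (mod pi)"""
    R0=Rn.from_rotvec(st['tool_rot']).as_matrix()
    best=None
    for k in (0,1):
        if Rt is not None: R1=Rt
        else:
            a=yaw+k*np.pi; y=np.array([np.cos(a),np.sin(a),0]); zz=np.array([0,0,-1.]); R1=np.c_[np.cross(y,zz),y,zz]
        rv=Rn.from_matrix(R0.T@R1).as_rotvec()
        if best is None or np.linalg.norm(rv)<np.linalg.norm(best): best=rv
    return R0.T@(np.array(pos)-st['position']),best
E
python3 - <<'E'
from geo import *
from bench import ctrl,camera_info
st=ctrl.get_state(); print(st['time'],st['position'])
R0=Rn.from_rotvec(st['tool_rot']).as_matrix(); print(R0.round(3))
ci=camera_info('wrist'); C=-ci['R'].T@ci['t']; print('cam in tool',R0.T@(C-st['position'])); print('cam axes in tool',(R0.T@ci['R'].T).round(3))
t=np.arctan2(.2037-.0109,.4894-.464);print('case front yaw',t)
print(rel(st,[.434,.094,.15],t))
print('y yaw now',np.arctan2(R0[1,1],R0[0,1]))
E
```

```text
0.15 [0.2724765  0.58968011 0.22170305]
[[-0.908  0.419 -0.001]
 [ 0.419  0.908 -0.001]
 [-0.    -0.001 -1.   ]]
cam in tool [ 0.08410755 -0.00036217 -0.16206426]
cam axes in tool [[ 0.    -0.953 -0.304]
 [ 1.     0.     0.   ]
 [-0.    -0.304  0.953]]
case front yaw 1.4398079303733968
(array([-0.35449112, -0.3821488 ,  0.07230684]), array([-1.47598564e-03, -1.03318336e-04, -3.01743988e-01]))
y yaw now 1.1380637994826828
```

Run:
```python
from geo import *
from bench import ctrl
print(rel(ctrl.get_state(),[.52,.36,.27],1.44))
```

```text
(array([-0.32103037, -0.10478006, -0.04810478]), array([-1.47598285e-03, -1.03460583e-04, -3.01936058e-01]))
```

Request:
carry_out --commands '[{"tx": -0.05,"ty": -0.02,"tz": -0.02,"rz": -0.1},{"tx": -0.1,"ty": -0.035,"tz": -0.048,"rz": -0.2},{"tx": -0.15,"ty": -0.05,"tz": -0.048,"rz": -0.3},{"tx": -0.2,"ty": -0.065,"tz": -0.048,"rz": -0.302},{"tx": -0.25,"ty": -0.08,"tz": -0.048,"rz": -0.302},{"tx": -0.3,"ty": -0.1,"tz": -0.048,"rz": -0.302},{"tx": -0.321,"ty": -0.105,"tz": -0.048,"rz": -0.302},{"tx": -0.321,"ty": -0.105,"tz": -0.048,"rz": -0.302},{"tx": -0.321,"ty": -0.105,"tz": -0.048,"rz": -0.302}]'

```text
invalid input
```

Run:
```python
from snap import *
snap('wrist','w1'); snap('top','top1')
s=ctrl.get_state();print(s['time'],s['position'],s['tool_rot'],s['joint_positions'])
```

```text
0.25 [0.27253463 0.58986153 0.22205914] [-6.74477028e-01 -3.06819246e+00  1.27349358e-03] [-1.12390471  0.32141969 -0.07011393  1.45100691  0.02257824  1.37077524
 -0.0569215 ]
```

View pics/w1.png

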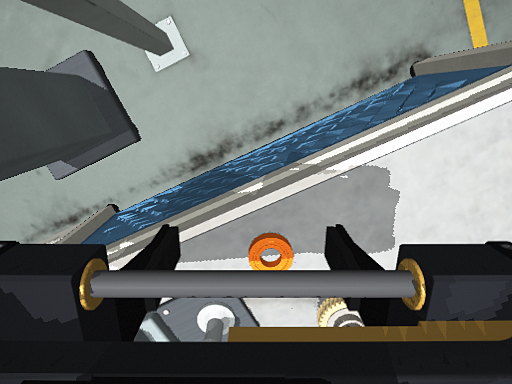

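View pics/top1.png

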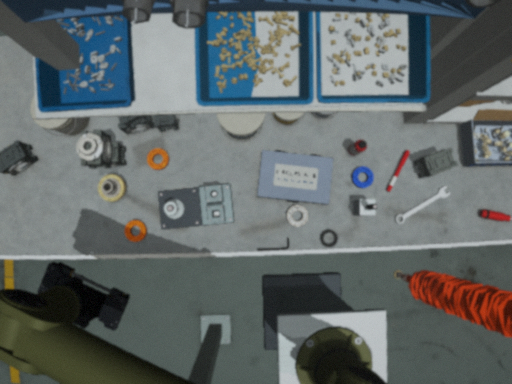

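The call was refused, so the rows probably need every key. I'll send it again with all of them.

Request:
carry_out --commands '[{"tx": -0.05,"ty": -0.02,"tz": -0.02,"rx": 0,"ry": 0,"rz": -0.1,"jaw": 1},{"tx": -0.1,"ty": -0.035,"tz": -0.048,"rx": 0,"ry": 0,"rz": -0.2,"jaw": 1},{"tx": -0.15,"ty": -0.05,"tz": -0.048,"rx": 0,"ry": 0,"rz": -0.3,"jaw": 1},{"tx": -0.2,"ty": -0.065,"tz": -0.048,"rx": 0,"ry": 0,"rz": -0.302,"jaw": 1},{"tx": -0.25,"ty": -0.08,"tz": -0.048,"rx": 0,"ry": 0,"rz": -0.302,"jaw": 1},{"tx": -0.3,"ty": -0.1,"tz": -0.048,"rx": 0,"ry": 0,"rz": -0.302,"jaw": 1},{"tx": -0.321,"ty": -0.105,"tz": -0.048,"rx": 0,"ry": 0,"rz": -0.302,"jaw": 1},{"tx": -0.321,"ty": -0.105,"tz": -0.048,"rx": 0,"ry": 0,"rz": -0.302,"jaw": 1},{"tx": -0.321,"ty": -0.105,"tz": -0.048,"rx": 0,"ry": 0,"rz": -0.302,"jaw": 1}]' --grip_force 25

```text
time: 1.38
position: [0.5181, 0.3626, 0.2704]
tool_rot: [-0.2, -3.134, -0.002]
ft_force: [0.2, 0.0, 0.5]
grip_width: 0.998
```

Run:
```python
from snap import *
s=ctrl.get_state();print(s['time'],s['position'],s['tool_rot'],s['joint_positions'])
snap('wrist','w2')
```

```text
1.375 [0.51812277 0.36257938 0.27042719] [-1.99830556e-01 -3.13381554e+00 -1.90315200e-03] [-0.7151402   0.26408907  0.07915579  1.42901495 -0.02264538  1.44960318
  0.80746371]
```

View pics/w2.png

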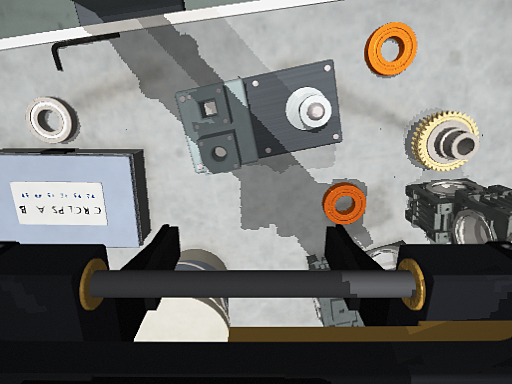

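Run:
```python
import cv2
a=cv2.imread('pics/w2.png')
c=a[50:190,160:350]; cv2.imwrite('pics/w2z.png',cv2.resize(c,None,fx=4,fy=4,interpolation=cv2.INTER_CUBIC))
c=a[80:160,10:90]; cv2.imwrite('pics/w2b.png',cv2.resize(c,None,fx=6,fy=6,interpolation=cv2.INTER_CUBIC))
```

```text
(no output)
```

View pics/w2z.png

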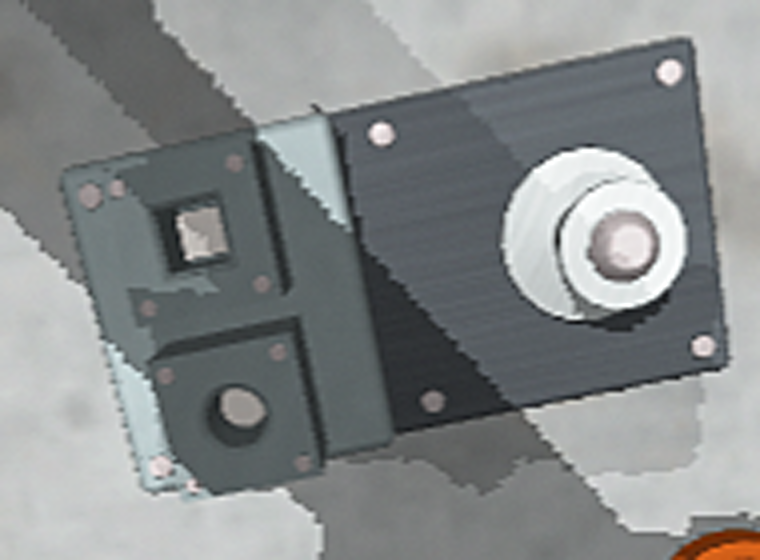

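View pics/w2b.png

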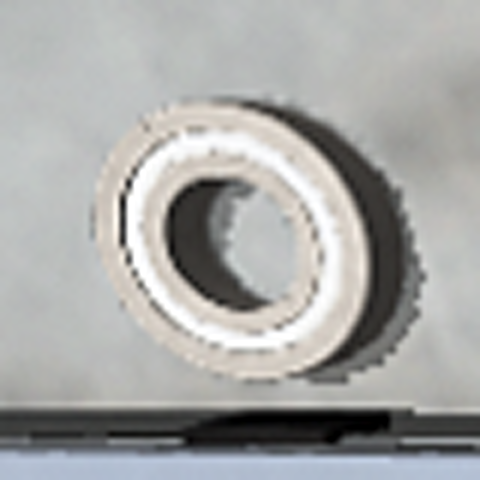

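Run:
```python
from geo import *
c=load('w2')
z=lambda u,v:(160+(u+.5)/4-.5,50+(v+.5)/4-.5)
b=lambda u,v:(10+(u+.5)/6-.5,80+(v+.5)/6-.5)
print('ped disc',px2w(c,z(622,246),.08), 'spigot top',px2w(c,z(629,243),.089))
print('disc edges',[px2w(c,z(*p),.08)[:2].round(4) for p in [(557,246),(688,246),(622,181),(622,312)]])
m=px2w(c,z(238,415),.076);print('round mouth',m,'cap',px2w(c,z(244,408),.051))
print('edges',[px2w(c,z(*p),.076)[:2].round(4) for p in [(207,415),(270,415),(238,382),(238,448)]])
print('sq mouth',px2w(c,z(192,233),.076))
print('blk corners',[px2w(c,z(*p),.076)[:2].round(4) for p in [(152,360),(300,318),(325,463)]])
print('bearing',px2w(c,b(233,239),.016), [px2w(c,b(*p),.016)[:2].round(4) for p in [(97,225),(370,255),(215,98),(250,380)]])
print('plate',[px2w(c,z(*p),.012)[:2].round(4) for p in [(690,40),(728,368)]])
```

```text
ped disc [0.46230085 0.44184231 0.08      ] spigot top [0.46103677 0.44205306 0.089     ]
disc edges [array([0.46  , 0.4235]), array([0.4647, 0.4604]), array([0.4447, 0.443 ]), array([0.4808, 0.4406])]
round mouth [0.49706277 0.32553507 0.076     ] cap [0.4994439  0.32448317 0.051     ]
edges [array([0.4959, 0.3163]), array([0.4983, 0.335 ]), array([0.4873, 0.3271]), array([0.507 , 0.3239])]
sq mouth [0.44341002 0.32086632 0.076     ]
blk corners [array([0.4776, 0.303 ]), array([0.4711, 0.348 ]), array([0.5149, 0.3493])]
bearing [0.43187675 0.09524943 0.016     ] [array([0.4249, 0.0656]), array([0.4394, 0.1251]), array([0.4019, 0.1012]), array([0.4632, 0.0887])]
plate [array([0.4058, 0.4812]), array([0.5136, 0.4892])]
```

Run:
```python
from geo import *
from bench import ctrl
print(rel(ctrl.get_state(),[.433,.095,.12],1.44))
```

```text
(array([ 0.05028627, -0.27648234,  0.15027805]), array([ 0.00102372, -0.00124264,  0.00405082]))
```

Request:
carry_out --commands '[{"tx": 0.01,"ty": -0.055,"tz": 0.0,"rx": 0.001,"ry": -0.001,"rz": 0.004,"jaw": 1},{"tx": 0.02,"ty": -0.11,"tz": 0.02,"rx": 0.001,"ry": -0.001,"rz": 0.004,"jaw": 1},{"tx": 0.03,"ty": -0.165,"tz": 0.05,"rx": 0.001,"ry": -0.001,"rz": 0.004,"jaw": 1},{"tx": 0.04,"ty": -0.22,"tz": 0.09,"rx": 0.001,"ry": -0.001,"rz": 0.004,"jaw": 1},{"tx": 0.05,"ty": -0.2765,"tz": 0.12,"rx": 0.001,"ry": -0.001,"rz": 0.004,"jaw": 1},{"tx": 0.0503,"ty": -0.2765,"tz": 0.15,"rx": 0.001,"ry": -0.001,"rz": 0.004,"jaw": 1},{"tx": 0.0503,"ty": -0.2765,"tz": 0.15,"rx": 0.001,"ry": -0.001,"rz": 0.004,"jaw": 1},{"tx": 0.0503,"ty": -0.2765,"tz": 0.15,"rx": 0.001,"ry": -0.001,"rz": 0.004,"jaw": 1}]'

```text
time: 2.42
position: [0.4349, 0.0946, 0.122]
tool_rot: [0.207, 3.132, 0.0]
ft_force: [1.2, 0.2, 0.3]
grip_width: 0.999
```

Run:
```python
from snap import *
from geo import *
s=ctrl.get_state();print(s['time'],s['position'],s['tool_rot'],s['joint_positions'])
print(rel(s,[.433,.095,.004],1.44))
a,_=snap('wrist','w3');b,_=snap('side','s3')
cv2.imwrite('pics/c3.png',np.hstack([cv2.resize(a[:,:,::-1],(400,300)),cv2.resize(b[120:312,140:396,::-1],(400,300))]))
```

```text
2.425 [0.434892   0.09459994 0.12196592] [2.06624353e-01 3.13191506e+00 1.68474804e-05] [-0.50953307 -0.04626461  0.23028774  2.07205441  0.01284695  1.11191245
  1.15389558]
(array([0.00226579, 0.00012449, 0.11795995]), array([ 0.00019821,  0.00286227, -0.00096034]))
```

View pics/c3.png

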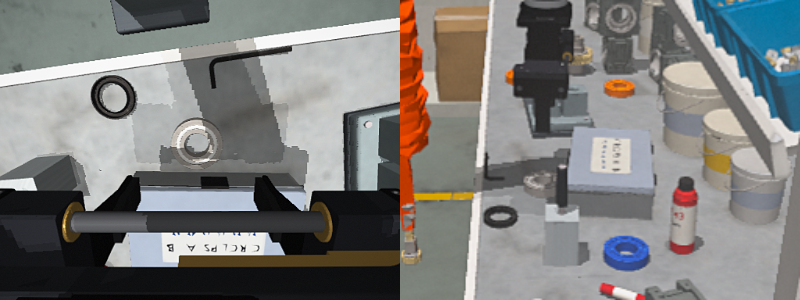

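Run:
```python
import cv2
a=cv2.imread('pics/w3.png')
c=a[140:240,190:320]; cv2.imwrite('pics/w3z.png',cv2.resize(c,None,fx=6,fy=6,interpolation=cv2.INTER_CUBIC))
```

```text
(no output)
```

View pics/w3z.png

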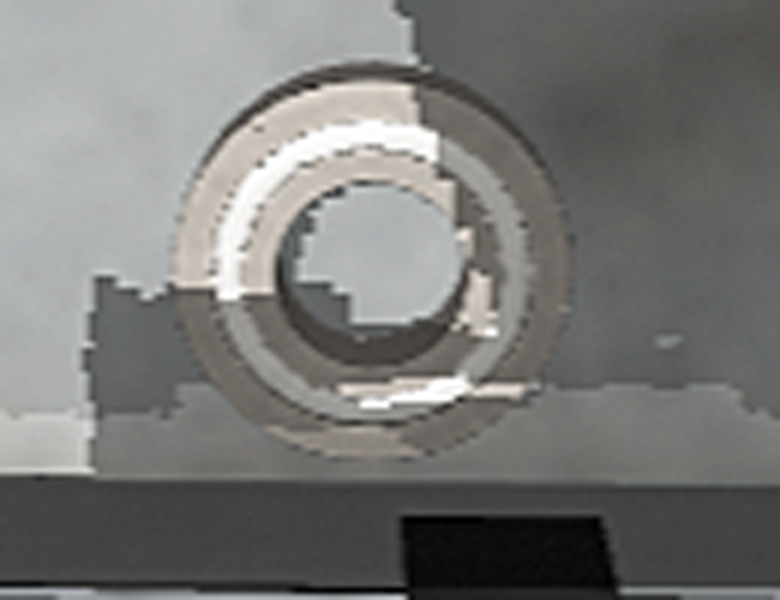

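Run:
```python
from geo import *
from bench import ctrl
c=load('w3')
b=lambda u,v:(190+(u+.5)/6-.5,140+(v+.5)/6-.5)
print([px2w(c,b(*p),.016)[:2].round(4) for p in [(371,271),(172,271),(570,271),(371,78),(371,460)]])
s=ctrl.get_state(); print(s['time'],s['position']); 
print('case edge',px2w(c,b(0,590),.056),px2w(c,b(600,590),.056))
```

```text
[array([0.4318, 0.0942]), array([0.4277, 0.0636]), array([0.4358, 0.1247]), array([0.4018, 0.0982]), array([0.4631, 0.09  ])]
2.525 [0.43536513 0.0943516  0.12221833]
case edge [0.45903338 0.03836369 0.056     ] [0.47002762 0.12140265 0.056     ]
```

Request:
carry_out --commands '[{"tx": 0.003,"ty": 0.0,"tz": 0.03,"rx": 0,"ry": 0.003,"rz": 0,"jaw": 1},{"tx": 0.003,"ty": 0.0,"tz": 0.06,"rx": 0,"ry": 0.003,"rz": 0,"jaw": 1},{"tx": 0.003,"ty": 0.0,"tz": 0.085,"rx": 0,"ry": 0.003,"rz": 0,"jaw": 1},{"tx": 0.003,"ty": 0.0,"tz": 0.1,"rx": 0,"ry": 0.003,"rz": 0,"jaw": 1},{"tx": 0.003,"ty": 0.0,"tz": 0.11,"rx": 0,"ry": 0.003,"rz": 0,"jaw": 1},{"tx": 0.003,"ty": 0.0,"tz": 0.11,"rx": 0,"ry": 0.003,"rz": 0,"jaw": 1},{"tx": 0.003,"ty": 0.0,"tz": 0.11,"rx": 0,"ry": 0.003,"rz": 0,"jaw": 1}]'

```text
time: 3.4
position: [0.432, 0.0931, 0.0113]
tool_rot: [-0.211, -3.134, 0.0]
ft_force: [1.3, -0.2, -0.3]
grip_width: 1.0
```

Run:
```python
from geo import *
from bench import ctrl
s=ctrl.get_state(); print(rel(s,[.432,.0945,.004],1.44),s['ft_force'])
```

```text
(array([0.00018896, 0.00137798, 0.00732467]), array([-0.00022869, -0.00060411, -0.00396457])) [ 1.32641037 -0.18732483 -0.31786736]
```

Now down to 5 mm above the bench, then close.

Request:
carry_out --commands '[{"tx": 0,"ty": 0.001,"tz": 0.006,"rx": 0,"ry": 0,"rz": -0.004,"jaw": 1},{"tx": 0,"ty": 0.001,"tz": 0.006,"rx": 0,"ry": 0,"rz": -0.004,"jaw": 1},{"tx": 0,"ty": 0.001,"tz": 0.006,"rx": 0,"ry": 0,"rz": -0.004,"jaw": 0.8},{"tx": 0,"ty": 0.001,"tz": 0.006,"rx": 0,"ry": 0,"rz": -0.004,"jaw": 0.75},{"tx": 0,"ty": 0.001,"tz": 0.006,"rx": 0,"ry": 0,"rz": -0.004,"jaw": 0.6},{"tx": 0,"ty": 0.001,"tz": 0.006,"rx": 0,"ry": 0,"rz": -0.004,"jaw": 0.6},{"tx": 0,"ty": 0.001,"tz": 0.006,"rx": 0,"ry": 0,"rz": -0.004,"jaw": 0.6},{"tx": 0,"ty": 0.001,"tz": 0.006,"rx": 0,"ry": 0,"rz": -0.004,"jaw": 0.6}]' --grip_force 25

```text
time: 4.4
position: [0.4314, 0.0939, 0.0046]
tool_rot: [-0.205, -3.133, 0.001]
ft_force: [0.4, -0.0, 0.1]
grip_width: 0.694
```

Request:
carry_out --commands '[{"tx": 0,"ty": 0,"tz": -0.01,"rx": 0,"ry": 0,"rz": 0,"jaw": 0.6},{"tx": 0,"ty": 0,"tz": -0.04,"rx": 0,"ry": 0,"rz": 0,"jaw": 0.6},{"tx": 0,"ty": 0,"tz": -0.08,"rx": 0,"ry": 0,"rz": 0,"jaw": 0.6},{"tx": 0,"ty": 0,"tz": -0.12,"rx": 0,"ry": 0,"rz": 0,"jaw": 0.6},{"tx": 0,"ty": 0,"tz": -0.16,"rx": 0,"ry": 0,"rz": 0,"jaw": 0.6},{"tx": 0,"ty": 0,"tz": -0.16,"rx": 0,"ry": 0,"rz": 0,"jaw": 0.6},{"tx": 0,"ty": 0,"tz": -0.16,"rx": 0,"ry": 0,"rz": 0,"jaw": 0.6}]'

```text
time: 5.28
position: [0.4309, 0.0937, 0.1639]
tool_rot: [-0.205, -3.132, 0.002]
ft_force: [-0.6, 0.2, -2.2]
grip_width: 0.693
```

Run:
```python
from snap import *
from geo import *
s=ctrl.get_state();print(s['time'],s['position'],s['joint_positions'])
print(rel(s,[.4615,.442,.13],1.44))
a,_=snap('wrist','w4');b,_=snap('side','s4')
cv2.imwrite('pics/c4.png',np.hstack([cv2.resize(a[180:330,150:350,::-1],(400,300)),cv2.resize(b[60:252,100:356,::-1],(400,300))]))
```

```text
5.275 [0.43094753 0.09373311 0.16392447] [-0.51595815 -0.09234102  0.22990478  2.02439071  0.02244608  1.21052422
  1.14503444]
(array([0.01502256, 0.34932216, 0.03350367]), array([-1.33557604e-03, -3.03277970e-03,  1.70427320e-05]))
```

View pics/c4.png

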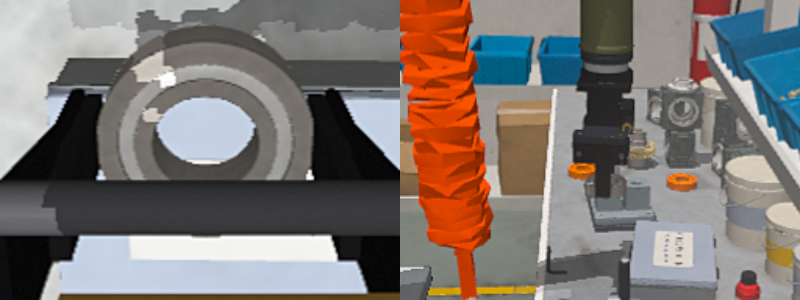

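Run:
```python
import cv2
a=cv2.imread('pics/w4.png')
c=a[185:285,190:320]; cv2.imwrite('pics/w4z.png',cv2.resize(c,None,fx=6,fy=6,interpolation=cv2.INTER_CUBIC))
```

```text
(no output)
```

View pics/w4z.png

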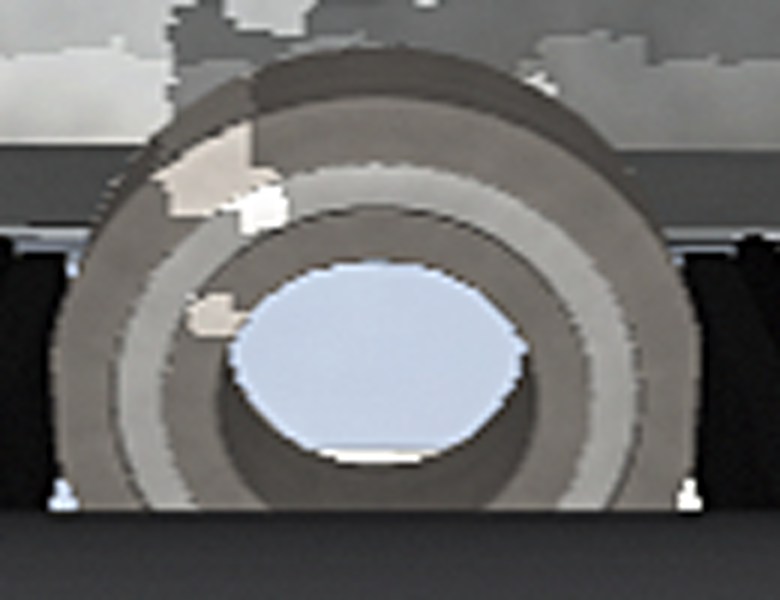

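Run:
```python
from geo import *
c=load('w4')
b=lambda u,v:(190+(u+.5)/6-.5,185+(v+.5)/6-.5)
zt=.1639+.0114; tcp=np.array([.43095,.09373])
f=np.array([np.cos(1.44-np.pi/2),np.sin(1.44-np.pi/2)]); y=np.array([-f[1],f[0]])
for p,r in [((378,261),15),((375,95),31)]:
    for dz in (-.002,0,.002):
        w=px2w(c,b(*p),zt+dz)[:2]+f*r/1000; d=w-tcp; print(dz,d@f,d@y)
for p in [(53,360),(700,350)]: 
    w=px2w(c,b(*p),zt)[:2]-tcp; print(w@f,w@y)
```

```text
-0.002 0.0019754392009150054 2.355377579836235e-05
0 0.0010508090072079525 2.21702768315859e-05
0.002 0.00012617881350084631 2.0786777864788502e-05
-0.002 0.0017027896288035554 -0.00025559481114922054
0 0.0009909672690267888 -0.0002533277057156567
0.002 0.00027914490925002596 -0.0002510606002821205
-0.0038609392997523083 -0.030179405850374055
-0.0049400045108654094 0.02988511636595038
```

Request:
carry_out --commands '[{"tx": 0.002,"ty": 0.04,"tz": 0,"rx": 0,"ry": -0.003,"rz": 0,"jaw": 0.6},{"tx": 0.004,"ty": 0.09,"tz": 0,"rx": 0,"ry": -0.003,"rz": 0,"jaw": 0.6},{"tx": 0.006,"ty": 0.14,"tz": 0,"rx": 0,"ry": -0.003,"rz": 0,"jaw": 0.6},{"tx": 0.008,"ty": 0.19,"tz": 0,"rx": 0,"ry": -0.003,"rz": 0,"jaw": 0.6},{"tx": 0.01,"ty": 0.24,"tz": 0,"rx": 0,"ry": -0.003,"rz": 0,"jaw": 0.6},{"tx": 0.012,"ty": 0.29,"tz": 0,"rx": 0,"ry": -0.003,"rz": 0,"jaw": 0.6},{"tx": 0.014,"ty": 0.33,"tz": 0.01,"rx": 0,"ry": -0.003,"rz": 0,"jaw": 0.6},{"tx": 0.016,"ty": 0.349,"tz": 0.03,"rx": 0,"ry": -0.003,"rz": 0,"jaw": 0.6},{"tx": 0.016,"ty": 0.349,"tz": 0.034,"rx": 0,"ry": -0.003,"rz": 0,"jaw": 0.6},{"tx": 0.016,"ty": 0.349,"tz": 0.034,"rx": 0,"ry": -0.003,"rz": 0,"jaw": 0.6},{"tx": 0.016,"ty": 0.349,"tz": 0.034,"rx": 0,"ry": -0.003,"rz": 0,"jaw": 0.6}]'

```text
time: 6.75
position: [0.4622, 0.4408, 0.131]
tool_rot: [0.208, 3.133, -0.001]
ft_force: [0.4, -0.4, -2.3]
grip_width: 0.691
```

Run:
```python
from snap import *
from geo import *
s=ctrl.get_state();print(s['time'],s['position'],s['joint_positions'])
print(rel(s,[.4608,.442,.105],1.44))
a,_=snap('wrist','w5');b,_=snap('side','s5')
cv2.imwrite('pics/c5.png',np.hstack([cv2.resize(a[180:330,150:350,::-1],(400,300)),cv2.resize(b[120:216,190:318,::-1],(400,300))]))
```

```text
6.75 [0.46217811 0.440813   0.1309509 ] [-8.05334936e-01  3.51223326e-01  1.05952785e-03  1.59703560e+00
  1.76663339e-03  1.19282856e+00  6.33156010e-01]
(array([0.00157273, 0.00101456, 0.02594715]), array([-0.0007824 ,  0.00191564, -0.00185228]))
```

View pics/c5.png

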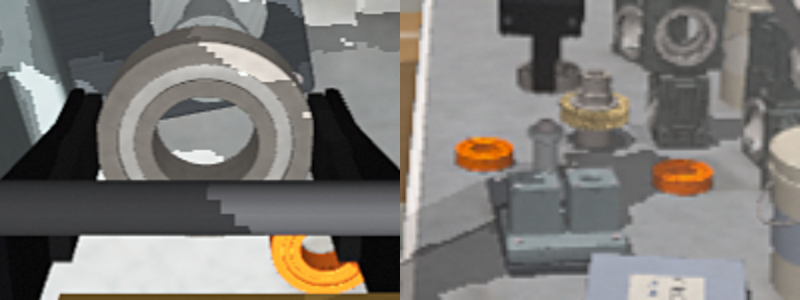

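Request:
carry_out --commands '[{"tx": 0.001,"ty": 0.001,"tz": 0.01,"rx": 0,"ry": 0.002,"rz": -0.002,"jaw": 0.6},{"tx": 0.0015,"ty": 0.001,"tz": 0.02,"rx": 0,"ry": 0.002,"rz": -0.002,"jaw": 0.6},{"tx": 0.0015,"ty": 0.001,"tz": 0.029,"rx": 0,"ry": 0.002,"rz": -0.002,"jaw": 0.6},{"tx": 0.0015,"ty": 0.001,"tz": 0.029,"rx": 0,"ry": 0.002,"rz": -0.002,"jaw": 0.6},{"tx": 0.0015,"ty": 0.001,"tz": 0.029,"rx": 0,"ry": 0.002,"rz": -0.002,"jaw": 0.6},{"tx": 0.0015,"ty": 0.001,"tz": 0.029,"rx": 0,"ry": 0.002,"rz": -0.002,"jaw": 0.6}]'

```text
time: 7.6
position: [0.4602, 0.4435, 0.1017]
tool_rot: [-0.202, -3.135, 0.0]
ft_force: [-0.3, -0.4, -2.1]
grip_width: 0.695
```

Run:
```python
from snap import *
from geo import *
s=ctrl.get_state();print(s['time'],s['position'])
print(rel(s,[.4608,.442,.0845],1.44))
a,_=snap('wrist','w6');b,_=snap('side','s6')
cv2.imwrite('pics/c6.png',np.hstack([cv2.resize(a[180:280,190:320,::-1],(520,400),interpolation=2),cv2.resize(b[140:200,210:250,::-1],(267,400),interpolation=2)]))
```

```text
7.6 [0.46016551 0.44345421 0.10172192]
(array([-0.00082372, -0.00135586,  0.01722193]), array([-0.00028262, -0.00045157,  0.0020581 ]))
```

View pics/c6.png

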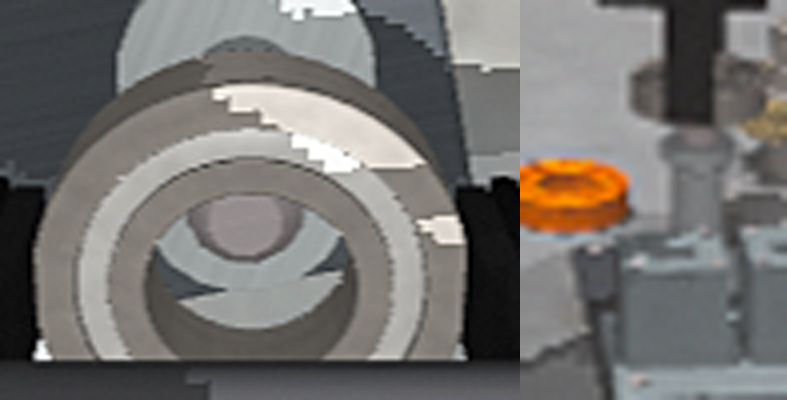

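Run:
```python
from geo import *
c=load('w6')
t=np.linspace(0,2*np.pi,9)[:-1]
for p in [(.4618,.442)]:
  for r,z in [(.010,.08),(.0075,.089),(.018,.08)]:
    X=np.c_[p[0]+r*np.cos(t),p[1]+r*np.sin(t),0*t+z]
    print(r,((w2px(c,X)-[190,180]+.5)*4-.5).round(0).tolist())
```

```text
0.01 [[252.0, 249.0], [291.0, 229.0], [304.0, 189.0], [281.0, 152.0], [236.0, 141.0], [196.0, 162.0], [185.0, 203.0], [208.0, 239.0]]
0.0075 [[250.0, 262.0], [281.0, 246.0], [290.0, 214.0], [273.0, 186.0], [238.0, 177.0], [206.0, 194.0], [197.0, 225.0], [215.0, 253.0]]
0.018 [[258.0, 291.0], [328.0, 255.0], [351.0, 183.0], [311.0, 116.0], [230.0, 95.0], [157.0, 135.0], [137.0, 208.0], [180.0, 272.0]]
```

Request:
carry_out --commands '[{"tx": -0.001,"ty": -0.001,"tz": 0.004,"rx": 0,"ry": 0,"rz": 0.002,"jaw": 0.6},{"tx": -0.001,"ty": -0.001,"tz": 0.008,"rx": 0,"ry": 0,"rz": 0.002,"jaw": 0.6},{"tx": -0.001,"ty": -0.001,"tz": 0.012,"rx": 0,"ry": 0,"rz": 0.002,"jaw": 0.6},{"tx": -0.001,"ty": -0.001,"tz": 0.016,"rx": 0,"ry": 0,"rz": 0.002,"jaw": 0.6},{"tx": -0.001,"ty": -0.001,"tz": 0.016,"rx": 0,"ry": 0,"rz": 0.002,"jaw": 0.6},{"tx": -0.001,"ty": -0.001,"tz": 0.016,"rx": 0,"ry": 0,"rz": 0.002,"jaw": 0.6}]'

```text
time: 8.45
position: [0.4607, 0.4421, 0.0852]
tool_rot: [-0.205, -3.134, 0.001]
ft_force: [0.0, -0.3, -1.4]
grip_width: 0.692
```

Run:
```python
from snap import *
from geo import *
s=ctrl.get_state();print(s['time'],s['position'],s['ft_force'])
print(rel(s,[.4608,.442,.0845],1.44))
a,_=snap('wrist','w7');b,_=snap('side','s7')
cv2.imwrite('pics/c7.png',np.hstack([cv2.resize(a[180:280,190:320,::-1],(520,400),interpolation=2),cv2.resize(b[140:200,210:250,::-1],(267,400),interpolation=2)]))
```

```text
8.45 [0.46071548 0.44206326 0.08522067] [ 0.03099508 -0.27551238 -1.39972353]
(array([-9.27716685e-05, -5.09994463e-05,  7.20627224e-04]), array([-9.78728155e-04, -1.01573244e-03,  8.98359419e-05]))
```

View pics/c7.png

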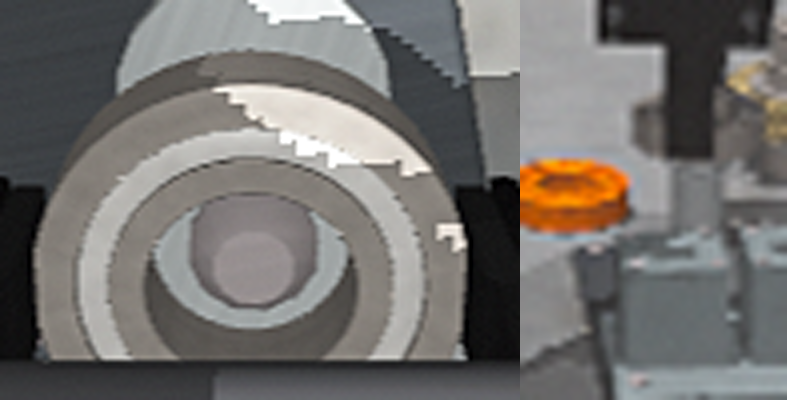

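Request:
carry_out --commands '[{"tx": 0,"ty": 0,"tz": 0.001,"rx": 0,"ry": 0,"rz": 0,"jaw": 0.6},{"tx": 0,"ty": 0,"tz": 0.001,"rx": 0,"ry": 0,"rz": 0,"jaw": 0.6},{"tx": 0,"ty": 0,"tz": 0.001,"rx": 0,"ry": 0,"rz": 0,"jaw": 0.75},{"tx": 0,"ty": 0,"tz": 0.001,"rx": 0,"ry": 0,"rz": 0,"jaw": 0.85},{"tx": 0,"ty": 0,"tz": 0.001,"rx": 0,"ry": 0,"rz": 0,"jaw": 1},{"tx": 0,"ty": 0,"tz": 0.001,"rx": 0,"ry": 0,"rz": 0,"jaw": 1},{"tx": 0,"ty": 0,"tz": -0.01,"rx": 0,"ry": 0,"rz": 0,"jaw": 1},{"tx": 0,"ty": 0,"tz": -0.04,"rx": 0,"ry": 0,"rz": 0,"jaw": 1},{"tx": 0,"ty": 0,"tz": -0.09,"rx": 0,"ry": 0,"rz": 0,"jaw": 1},{"tx": 0,"ty": 0,"tz": -0.14,"rx": 0,"ry": 0,"rz": 0,"jaw": 1},{"tx": 0,"ty": 0,"tz": -0.14,"rx": 0,"ry": 0,"rz": 0,"jaw": 1},{"tx": 0,"ty": 0,"tz": -0.14,"rx": 0,"ry": 0,"rz": 0,"jaw": 1}]'

```text
time: 10.05
position: [0.4608, 0.442, 0.2254]
tool_rot: [-0.205, -3.134, 0.001]
ft_force: [1.2, 0.4, -0.8]
grip_width: 1.0
```

Run:
```python
from snap import *
from geo import *
s=ctrl.get_state();print(s['time'],s['position'],s['ft_force'])
a,_=snap('wrist','w8');b,_=snap('side','s8')
cv2.imwrite('pics/c8.png',np.hstack([cv2.resize(a[110:270,150:350,::-1],(500,400),interpolation=2),cv2.resize(b[140:200,210:250,::-1],(267,400),interpolation=2)]))
```

```text
10.05 [0.46081183 0.44199605 0.22544379] [ 1.24660264  0.35301124 -0.75538683]
```

View pics/c8.png

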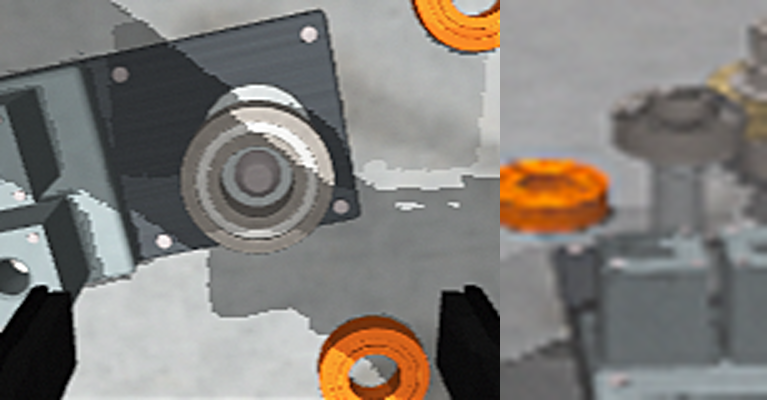

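Run:
```python
from geo import *
from bench import ctrl
print(rel(ctrl.get_state(),[.47,-.07,.25],1.5))
```

```text
(array([-0.0762769 , -0.50594941, -0.02487309]), array([-0.00303824, -0.00263727, -0.05999384]))
```

Request:
carry_out --commands '[{"tx": -0.005,"ty": -0.05,"tz": -0.02,"rx": 0,"ry": 0,"rz": 0,"jaw": 1},{"tx": -0.01,"ty": -0.1,"tz": -0.025,"rx": 0,"ry": 0,"rz": 0,"jaw": 1},{"tx": -0.02,"ty": -0.155,"tz": -0.025,"rx": 0,"ry": 0,"rz": 0,"jaw": 1},{"tx": -0.03,"ty": -0.21,"tz": -0.025,"rx": 0,"ry": 0,"rz": 0,"jaw": 1},{"tx": -0.04,"ty": -0.265,"tz": -0.025,"rx": 0,"ry": 0,"rz": 0,"jaw": 1},{"tx": -0.05,"ty": -0.32,"tz": -0.025,"rx": 0,"ry": 0,"rz": -0.02,"jaw": 1},{"tx": -0.06,"ty": -0.37,"tz": -0.025,"rx": 0,"ry": 0,"rz": -0.04,"jaw": 1},{"tx": -0.07,"ty": -0.41,"tz": -0.025,"rx": 0,"ry": 0,"rz": -0.06,"jaw": 1},{"tx": -0.07,"ty": -0.43,"tz": -0.025,"rx": 0,"ry": 0,"rz": -0.06,"jaw": 1},{"tx": -0.07,"ty": -0.43,"tz": -0.025,"rx": 0,"ry": 0,"rz": -0.06,"jaw": 1}]'

```text
time: 11.4
position: [0.4737, 0.0063, 0.25]
tool_rot: [-0.115, -3.137, 0.001]
ft_force: [0.6, -0.1, -0.4]
grip_width: 1.0
```

Run:
```python
from snap import *
from geo import *
s=ctrl.get_state();print(s['time'],s['position'],s['ft_force'],s['joint_positions'])
print(rel(s,[.47,-.07,.25],1.5))
snap('wrist','w9');snap('side','s9'); snap('top','t9')
```

```text
11.4 [0.47369774 0.00631223 0.25001412] [ 0.5889636 -0.0797774 -0.4062499] [-0.41642861 -0.08053502  0.3292412   1.83689313  0.02675987  1.38335869
  1.40458393]
(array([-1.87678020e-03, -7.63786864e-02,  5.97297176e-05]), array([-0.00065095, -0.0022918 , -0.00218713]))
```

View pics/w9.png

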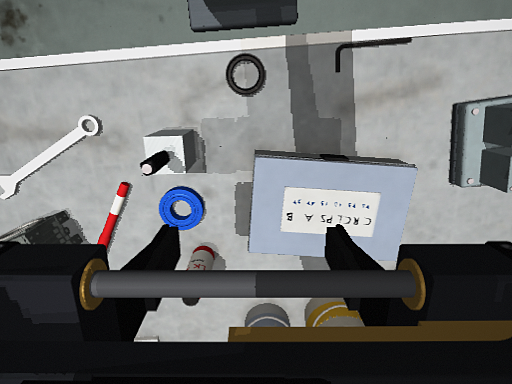

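View pics/s9.png

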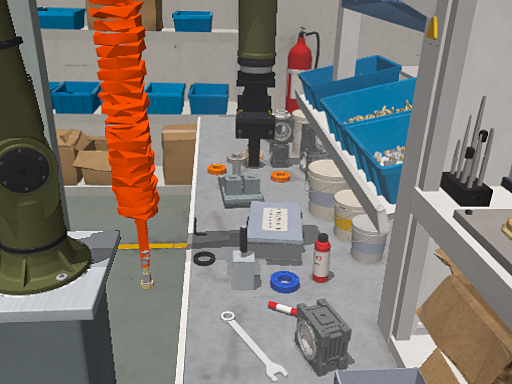

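View pics/t9.png

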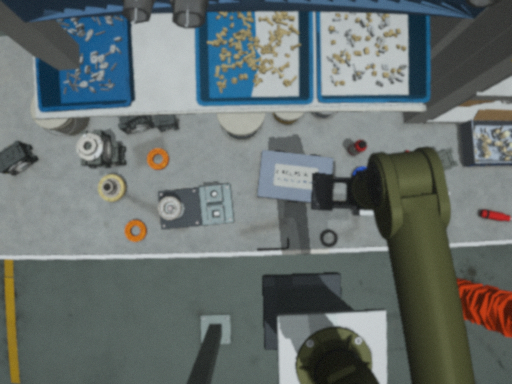

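Run:
```python
from geo import *
c=load('top0'); print('C',-c['R'].T@c['t'])
for p in [(.26,-.19,.06),(.26,-.19,.3),(.26,-.19,.5),(.26,-.19,.7),(.474,.006,.4),(.474,.006,.6),(.474,.006,.7),(.3,0,.6),(.3,0,.7),(.2,0,.7),(.2,0,.8),(.1,0,.8)]: print(p,w2px(c,[p])[0].round())
```

```text
C [0.42576978 0.2319962  1.20198477]
(0.26, -0.19, 0.06) [402. 274.]
(0.26, -0.19, 0.3) [441. 288.]
(0.26, -0.19, 0.5) [490. 304.]
(0.26, -0.19, 0.7) [564. 329.]
(0.474, 0.006, 0.4) [364. 191.]
(0.474, 0.006, 0.6) [401. 182.]
(0.474, 0.006, 0.7) [429. 174.]
(0.3, 0, 0.6) [409. 300.]
(0.3, 0, 0.7) [439. 315.]
(0.2, 0, 0.7) [439. 392.]
(0.2, 0, 0.8) [478. 426.]
(0.1, 0, 0.8) [467. 503.]
```

Run:
```python
import cv2,numpy as np
a=cv2.imread('pics/w9.png')
c=cv2.resize(a[115:190,125:215],None,fx=5.5,fy=5.5,interpolation=cv2.INTER_CUBIC)
b=cv2.imread('pics/s9.png'); d=cv2.resize(b[220:295,225:275],None,fx=5.5,fy=5.5,interpolation=cv2.INTER_CUBIC)
cv2.imwrite('pics/w9z.png',np.hstack([c,d]))
```

```text
(no output)
```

View pics/w9z.png

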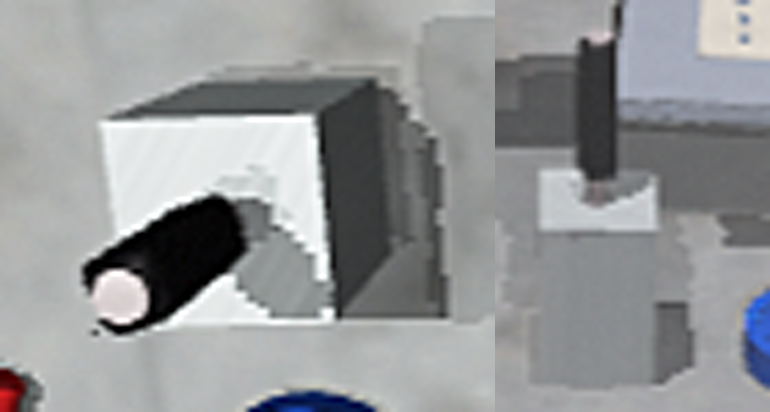

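Run:
```python
from geo import *
c=load('w9');s=load('s9')
b=lambda u,v:(125+(u+.5)/5.5-.5,115+(v+.5)/5.5-.5)
d=lambda u,v:(225+(u-495+.5)/5.5-.5,220+(v+.5)/5.5-.5)
print('top',px2w(c,b(120,297),.136),'grip side',px2w(s,d(598,38),.136))
print('corn',[px2w(c,b(*p),.07)[:2].round(4) for p in [(100,120),(316,115),(336,322)]])
print('scorn',[px2w(s,d(*p),.07)[:2].round(4) for p in [(541,170),(657,172),(658,232),(540,230)]])
print('stem side',px2w(s,d(597,185),.075))
```

```text
top [ 0.4493568  -0.09200162  0.136     ] grip side [ 0.44943589 -0.08799784  0.136     ]
corn [array([ 0.4263, -0.1144]), array([ 0.4286, -0.0699]), array([ 0.4723, -0.0719])]
scorn [array([ 0.4297, -0.0717]), array([ 0.4743, -0.0748]), array([ 0.4711, -0.1174]), array([ 0.4275, -0.1143])]
stem side [ 0.4499748  -0.09161251  0.075     ]
```

Run:
```python
from geo import *
from bench import ctrl
print(rel(ctrl.get_state(),[.4495,-.092,.19],1.52))
```

```text
(array([ 0.01760466, -0.10235217,  0.06036404]), array([-0.00041761, -0.00162364, -0.01700926]))
```

Request:
carry_out --commands '[{"tx": 0.005,"ty": -0.025,"tz": 0.01,"rx": 0,"ry": 0,"rz": -0.017,"jaw": 1},{"tx": 0.01,"ty": -0.05,"tz": 0.025,"rx": 0,"ry": 0,"rz": -0.017,"jaw": 1},{"tx": 0.015,"ty": -0.075,"tz": 0.04,"rx": 0,"ry": 0,"rz": -0.017,"jaw": 1},{"tx": 0.018,"ty": -0.102,"tz": 0.06,"rx": 0,"ry": 0,"rz": -0.017,"jaw": 1},{"tx": 0.018,"ty": -0.102,"tz": 0.06,"rx": 0,"ry": 0,"rz": -0.017,"jaw": 1},{"tx": 0.018,"ty": -0.102,"tz": 0.06,"rx": 0,"ry": 0,"rz": -0.017,"jaw": 1},{"tx": 0.018,"ty": -0.102,"tz": 0.06,"rx": 0,"ry": 0,"rz": -0.017,"jaw": 1}]'

```text
time: 12.42
position: [0.4499, -0.0923, 0.1914]
tool_rot: [0.08, 3.14, -0.001]
ft_force: [-0.2, 0.2, -0.6]
grip_width: 1.001
```

Run:
```python
from snap import *
from geo import *
s=ctrl.get_state();print(s['time'],s['position'],s['ft_force'],s['joint_positions'])
print(rel(s,[.4495,-.092,.089],1.52))
a,_=snap('wrist','w10');b,_=snap('side','s10')
cv2.imwrite('pics/c10.png',np.hstack([cv2.resize(a[130:280,150:350,::-1],(533,400),interpolation=2),cv2.resize(b[200:300,220:280,::-1],(240,400),interpolation=2)]))
```

```text
12.425 [ 0.44989771 -0.09226132  0.19139249] [-0.22178224  0.20030105 -0.60124042] [-0.32368006 -0.09053277  0.44601257  1.95940846  0.04160208  1.26392782
  1.62781589]
(array([0.00042876, 0.00030839, 0.10239224]), array([-0.00066172,  0.00017769, -0.00035688]))
```

View pics/c10.png

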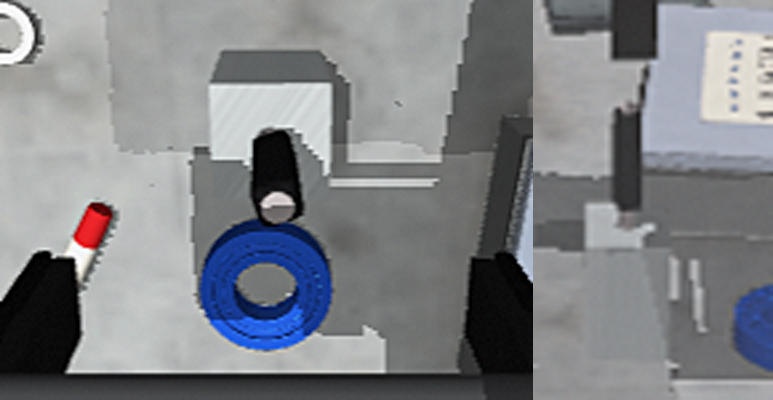

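Run:
```python
from geo import *
c=load('w10')
b=lambda u,v:(150+(u+.5)*.375-.5,130+(v+.5)*.375-.5)
print(px2w(c,b(278,206),.136),[px2w(c,b(*p),.07)[:2].round(4) for p in [(210,84),(330,83)]])
```

```text
[ 0.44919672 -0.09104265  0.136     ] [array([ 0.4265, -0.114 ]), array([ 0.4283, -0.071 ])]
```

Request:
carry_out --commands '[{"tx": 0.001,"ty": 0.001,"tz": 0.025,"rx": 0,"ry": 0,"rz": 0,"jaw": 1},{"tx": 0.001,"ty": 0.001,"tz": 0.05,"rx": 0,"ry": 0,"rz": 0,"jaw": 1},{"tx": 0.001,"ty": 0.001,"tz": 0.075,"rx": 0,"ry": 0,"rz": 0,"jaw": 1},{"tx": 0.001,"ty": 0.001,"tz": 0.095,"rx": 0,"ry": 0,"rz": 0,"jaw": 1},{"tx": 0.001,"ty": 0.001,"tz": 0.102,"rx": 0,"ry": 0,"rz": 0,"jaw": 1},{"tx": 0.001,"ty": 0.001,"tz": 0.102,"rx": 0,"ry": 0,"rz": 0,"jaw": 1},{"tx": 0.001,"ty": 0.001,"tz": 0.102,"rx": 0,"ry": 0,"rz": 0,"jaw": 1}]'

```text
time: 13.4
position: [0.4488, -0.0928, 0.0896]
tool_rot: [0.084, 3.14, -0.001]
ft_force: [-0.4, 0.1, -0.8]
grip_width: 0.994
```

Run:
```python
from snap import *
from geo import *
s=ctrl.get_state();print(s['time'],s['position'],s['ft_force'],s['joint_positions'])
print(rel(s,[.449,-.0915,.089],1.52))
```

```text
13.4 [ 0.44879304 -0.09281711  0.08962728] [-0.43927609  0.12995085 -0.75571598] [-0.31381421  0.01791514  0.46658811  2.083924   -0.00849904  1.04097738
  1.6742315 ]
(array([-0.00013575,  0.00132679,  0.00062631]), array([-0.00079209,  0.00063018, -0.00276779]))
```

Request:
carry_out --commands '[{"tx": 0,"ty": 0.001,"tz": 0.0005,"rx": 0,"ry": 0,"rz": -0.003,"jaw": 0.6},{"tx": 0,"ty": 0.001,"tz": 0.0005,"rx": 0,"ry": 0,"rz": -0.003,"jaw": 0.3},{"tx": 0,"ty": 0.001,"tz": 0.0005,"rx": 0,"ry": 0,"rz": -0.003,"jaw": 0.2},{"tx": 0,"ty": 0.001,"tz": 0.0005,"rx": 0,"ry": 0,"rz": -0.003,"jaw": 0.1},{"tx": 0,"ty": 0.001,"tz": 0.0005,"rx": 0,"ry": 0,"rz": -0.003,"jaw": 0.05},{"tx": 0,"ty": 0.001,"tz": 0.0005,"rx": 0,"ry": 0,"rz": -0.003,"jaw": 0.05},{"tx": 0,"ty": 0.001,"tz": 0.0005,"rx": 0,"ry": 0,"rz": -0.003,"jaw": 0.05},{"tx": 0,"ty": 0.001,"tz": 0.0005,"rx": 0,"ry": 0,"rz": -0.003,"jaw": 0.05},{"tx": 0,"ty": 0.001,"tz": 0.0005,"rx": 0,"ry": 0,"rz": -0.003,"jaw": 0.05}]' --grip_force 35

```text
time: 14.52
position: [0.448, -0.092, 0.0882]
tool_rot: [-0.08, -3.14, 0.002]
ft_force: [0.0, -0.5, -0.5]
grip_width: 0.183
```

Run:
```python
from snap import *
from geo import *
s=ctrl.get_state();print(s['time'],s['position'],s['ft_force'],s['torque'],s['grip_width']*87)
a,_=snap('wrist','w11');b,_=snap('side','s11')
cv2.imwrite('pics/c11.png',np.hstack([cv2.resize(a[130:280,150:350,::-1],(533,400),interpolation=2),cv2.resize(b[200:300,220:280,::-1],(240,400),interpolation=2)]))
```

```text
14.525 [ 0.44802134 -0.09196401  0.08819797] [ 0.0485849  -0.50897642 -0.51650013] [-0.17384163  0.0145464  -0.04520377] 15.886094557013733
```

View pics/c11.png

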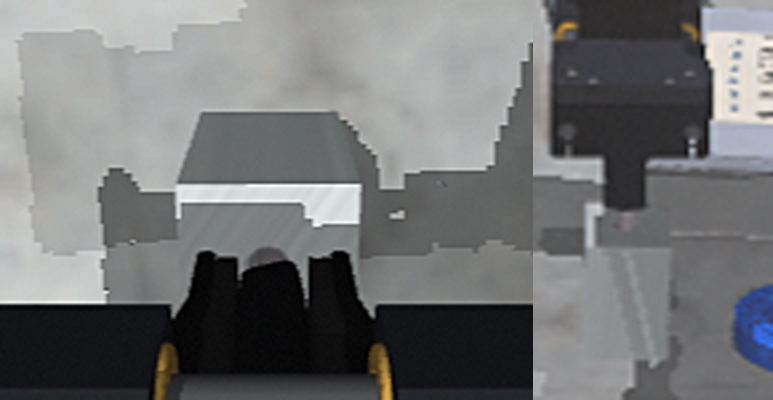

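Request:
carry_out --commands '[{"tx": 0,"ty": 0,"tz": 0,"rx": 0,"ry": 0,"rz": 0,"jaw": 0.05},{"tx": 0,"ty": 0,"tz": 0,"rx": 0,"ry": 0,"rz": 0,"jaw": 0.05},{"tx": 0,"ty": 0,"tz": 0,"rx": 0,"ry": 0,"rz": 0,"jaw": 0.05}]'

```text
time: 15.0
position: [0.448, -0.0919, 0.0882]
tool_rot: [-0.08, -3.139, 0.002]
ft_force: [-0.1, -0.4, -0.9]
grip_width: 0.174
```

Run:
```python
from snap import *
from geo import *
s=ctrl.get_state();print(s['time'],s['position'],s['ft_force'],s['torque'],s['grip_width']*87)
a,_=snap('wrist','w12')
cv2.imwrite('pics/c12.png',cv2.resize(a[215:275,200:300,::-1],None,fx=8,fy=8,interpolation=2))
```

```text
15.0 [ 0.44801395 -0.09193428  0.08818327] [-0.10960709 -0.40857394 -0.91608869] [-0.2208005   0.01130762 -0.03323733] 15.138066418550459
```

View pics/c12.png

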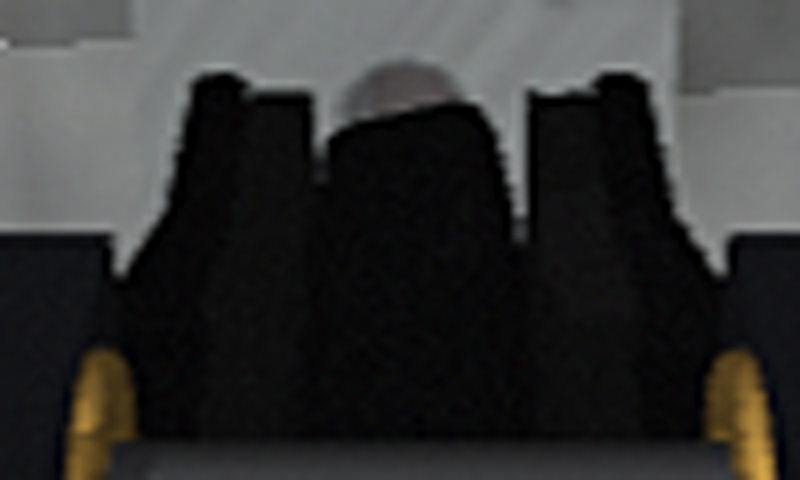

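Run:
```python
from geo import *
c=load('w12')
b=lambda u,v:(200+(u+.5)/8-.5,215+(v+.5)/8-.5)
P=[px2w(c,b(*p),.08) for p in [(345,130),(470,105),(330,140),(498,130)]]
print(P); d=P[1]-P[0]; print(np.arctan2(d[1],d[0]))
c=load('w10')
```

```text
[array([ 0.44463977, -0.0978399 ,  0.08      ]), array([ 0.4430094 , -0.08807074,  0.08      ]), array([ 0.44543168, -0.09905391,  0.08      ]), array([ 0.44523541, -0.08599763,  0.08      ])]
1.7361626368815375
```

Request:
carry_out --commands '[{"tx": 0,"ty": 0,"tz": 0,"rx": 0,"ry": 0,"rz": 0,"jaw": 0.4},{"tx": 0,"ty": 0,"tz": 0,"rx": 0,"ry": 0,"rz": -0.06,"jaw": 0.4},{"tx": 0,"ty": 0,"tz": 0,"rx": 0,"ry": 0,"rz": -0.12,"jaw": 0.4},{"tx": 0,"ty": 0,"tz": 0,"rx": 0,"ry": 0,"rz": -0.17,"jaw": 0.4},{"tx": 0,"ty": 0,"tz": 0,"rx": 0,"ry": 0,"rz": -0.17,"jaw": 0.4},{"tx": 0,"ty": 0,"tz": 0,"rx": 0,"ry": 0,"rz": -0.17,"jaw": 0.4}]'

```text
time: 15.8
position: [0.4481, -0.0917, 0.0882]
tool_rot: [0.186, -3.135, 0.001]
ft_force: [0.0, -0.2, 0.2]
grip_width: 0.398
```

Run:
```python
from snap import *
from geo import *
s=ctrl.get_state();print(s['time'],s['position'],s['ft_force'],s['torque'],s['grip_width']*87)
a,_=snap('wrist','w13')
cv2.imwrite('pics/c13.png',cv2.resize(a[215:275,200:300,::-1],None,fx=8,fy=8,interpolation=2))
```

```text
15.8 [ 0.4480555  -0.09168874  0.08822067] [ 0.00714929 -0.1811277   0.18353976] [ 0.04390983  0.02520913 -0.04546908] 34.668589914106626
```

View pics/c13.png

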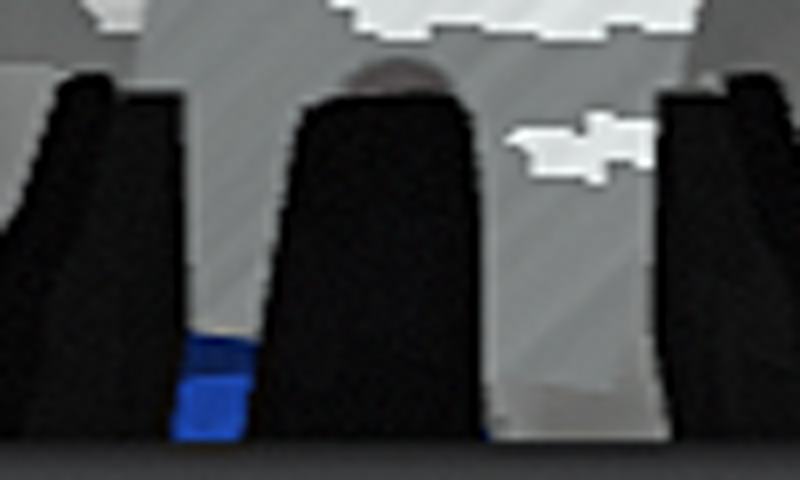

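Request:
carry_out --commands '[{"tx": 0,"ty": -0.0028,"tz": 0,"rx": 0,"ry": 0,"rz": 0,"jaw": 0.4},{"tx": 0,"ty": -0.0028,"tz": 0,"rx": 0,"ry": 0,"rz": 0,"jaw": 0.4},{"tx": 0,"ty": -0.0028,"tz": 0,"rx": 0,"ry": 0,"rz": 0,"jaw": 0.25},{"tx": 0,"ty": -0.0028,"tz": 0,"rx": 0,"ry": 0,"rz": 0,"jaw": 0.2},{"tx": 0,"ty": -0.0028,"tz": 0,"rx": 0,"ry": 0,"rz": 0,"jaw": 0.05},{"tx": 0,"ty": -0.0028,"tz": 0,"rx": 0,"ry": 0,"rz": 0,"jaw": 0.05},{"tx": 0,"ty": -0.0028,"tz": 0,"rx": 0,"ry": 0,"rz": 0,"jaw": 0.05},{"tx": 0,"ty": -0.0028,"tz": 0,"rx": 0,"ry": 0,"rz": 0,"jaw": 0.05}]'

```text
time: 16.85
position: [0.4485, -0.0943, 0.0882]
tool_rot: [0.187, -3.135, 0.001]
ft_force: [-0.5, 1.8, -1.3]
grip_width: 0.163
```

Run:
```python
from snap import *
from geo import *
s=ctrl.get_state();print(s['time'],s['position'],s['ft_force'],s['torque'],s['grip_width']*87)
a,_=snap('wrist','w14')
cv2.imwrite('pics/c14.png',cv2.resize(a[215:275,200:300,::-1],None,fx=8,fy=8,interpolation=2))
```

```text
16.85 [ 0.44850002 -0.09428679  0.08822595] [-0.52923431  1.81427602 -1.27462857] [ 0.40885206 -0.17352277 -0.0346094 ] 14.180886670028048
```

View pics/c14.png

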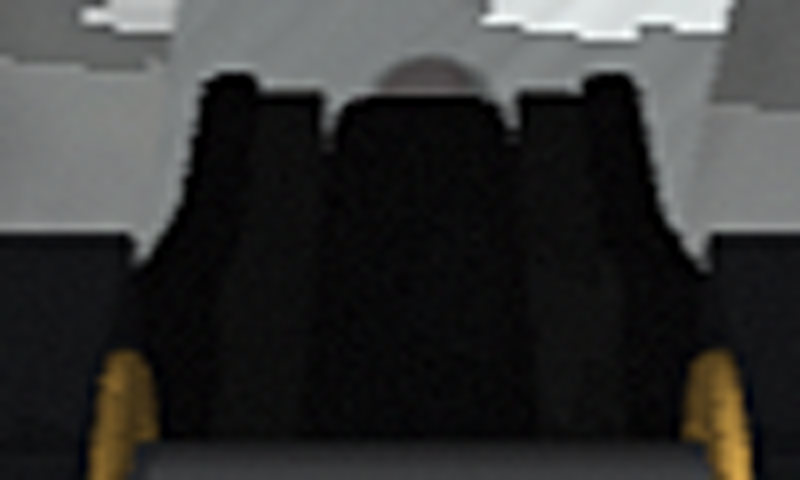

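Request:
carry_out --commands '[{"tx": 0,"ty": 0.001,"tz": -0.005,"rx": 0,"ry": 0,"rz": 0,"jaw": 0.05},{"tx": 0,"ty": 0.001,"tz": -0.02,"rx": 0,"ry": 0,"rz": 0,"jaw": 0.05},{"tx": 0,"ty": 0.001,"tz": -0.04,"rx": 0,"ry": 0,"rz": 0,"jaw": 0.05},{"tx": 0,"ty": 0.001,"tz": -0.06,"rx": 0,"ry": 0,"rz": 0,"jaw": 0.05},{"tx": 0,"ty": 0.001,"tz": -0.08,"rx": 0,"ry": 0,"rz": 0,"jaw": 0.05},{"tx": 0,"ty": 0.001,"tz": -0.11,"rx": 0,"ry": 0,"rz": 0,"jaw": 0.05},{"tx": 0,"ty": 0.001,"tz": -0.14,"rx": 0,"ry": 0,"rz": 0,"jaw": 0.05},{"tx": 0,"ty": 0.001,"tz": -0.14,"rx": 0,"ry": 0,"rz": 0,"jaw": 0.05},{"tx": 0,"ty": 0.001,"tz": -0.14,"rx": 0,"ry": 0,"rz": 0,"jaw": 0.05}]'

```text
time: 18.02
position: [0.4478, -0.0938, 0.2281]
tool_rot: [0.186, -3.134, 0.001]
ft_force: [-0.1, -0.1, -1.8]
grip_width: 0.164
```

Run:
```python
from snap import *
from geo import *
s=ctrl.get_state();print(s['time'],s['position'],s['tool_rot'],s['ft_force'],s['torque'],s['grip_width']*87,s['joint_positions'])
a,_=snap('wrist','w15');b,_=snap('side','s15')
cv2.imwrite('pics/c15.png',np.hstack([cv2.resize(a[130:280,150:350,::-1],(533,400),interpolation=2),cv2.resize(b[150:250,220:280,::-1],(240,400),interpolation=2)]))
```

```text
18.025 [ 0.44784807 -0.09378092  0.22805431] [ 1.86379146e-01 -3.13431982e+00  1.19550185e-03] [-0.09299226 -0.07783242 -1.79442981] [0.04730113 0.01860551 0.02792054] 14.251122244251723 [-0.32593658 -0.11858762  0.44089458  1.90795556  0.05292693  1.3428669
  1.78977763]
```

View pics/c15.png

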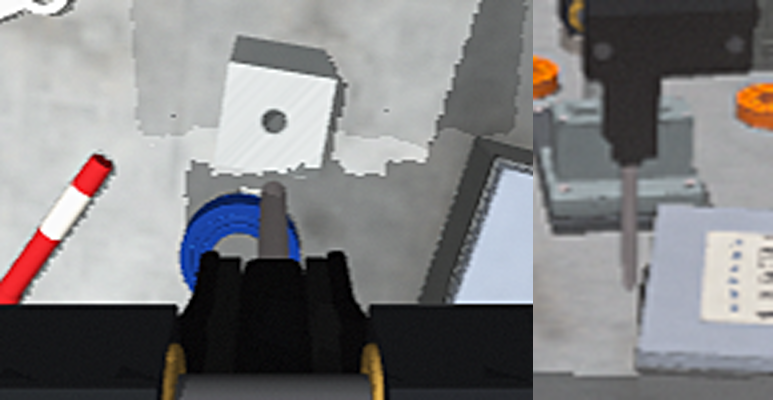

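Run:
```python
import cv2
a=cv2.imread('pics/w15.png'); cv2.imwrite('pics/c15b.png',cv2.resize(a[190:240,225:285],None,fx=10,fy=10,interpolation=2))
from geo import *
c=load('w15')
b=lambda u,v:(150+(u+.5)*.375-.5,130+(v+.5)*.375-.5)
for v in (184,188,192): print(px2w(c,b(272.5,v),.150))
print('hole',px2w(c,b(274,121),.07))
print('expected tip px if straight', ((w2px(c,[(.44785,-.09378,.150)])[0]-[150,130]+.5)/.375-.5), w2px(c,[(.44785,-.09378,.150)]))
```

```text
[ 0.4481886  -0.09413162  0.15      ]
[ 0.44952262 -0.0939724   0.15      ]
[ 0.45086092 -0.09381267  0.15      ]
hole [ 0.44871605 -0.09354454  0.07      ]
expected tip px if straight [273.73006626 183.12181743] [[252.33627485 198.35818154]]
```

View pics/c15b.png

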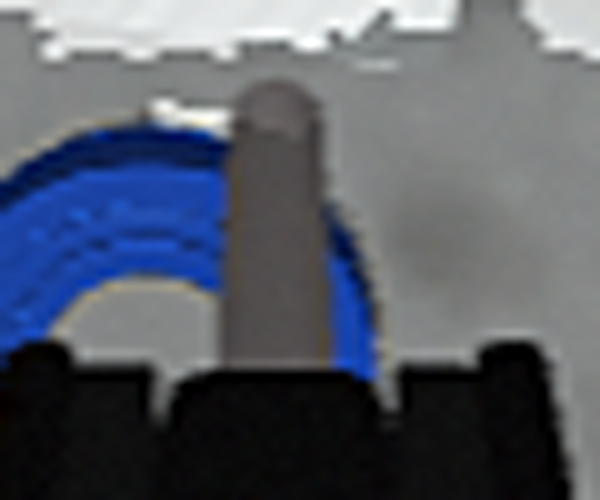

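Run:
```python
from geo import *
from bench import ctrl
print(rel(ctrl.get_state(),[.4955,.3255,.21],1.69))
```

```text
(array([-0.09744821,  0.41044434,  0.01676028]), array([-0.00050826, -0.00321166, -0.00018525]))
```

Request:
carry_out --commands '[{"tx": -0.01,"ty": 0.04,"tz": 0,"rx": 0,"ry": -0.003,"rz": 0,"jaw": 0.05},{"tx": -0.02,"ty": 0.09,"tz": 0,"rx": 0,"ry": -0.003,"rz": 0,"jaw": 0.05},{"tx": -0.032,"ty": 0.14,"tz": 0,"rx": 0,"ry": -0.003,"rz": 0,"jaw": 0.05},{"tx": -0.045,"ty": 0.19,"tz": 0,"rx": 0,"ry": -0.003,"rz": 0,"jaw": 0.05},{"tx": -0.057,"ty": 0.24,"tz": 0,"rx": 0,"ry": -0.003,"rz": 0,"jaw": 0.05},{"tx": -0.07,"ty": 0.29,"tz": 0,"rx": 0,"ry": -0.003,"rz": 0,"jaw": 0.05},{"tx": -0.082,"ty": 0.34,"tz": 0,"rx": 0,"ry": -0.003,"rz": 0,"jaw": 0.05},{"tx": -0.092,"ty": 0.385,"tz": 0,"rx": 0,"ry": -0.003,"rz": 0,"jaw": 0.05},{"tx": -0.0975,"ty": 0.41,"tz": 0.01,"rx": 0,"ry": -0.003,"rz": 0,"jaw": 0.05},{"tx": -0.0975,"ty": 0.41,"tz": 0.017,"rx": 0,"ry": -0.003,"rz": 0,"jaw": 0.05},{"tx": -0.0975,"ty": 0.41,"tz": 0.017,"rx": 0,"ry": -0.003,"rz": 0,"jaw": 0.05},{"tx": -0.0975,"ty": 0.41,"tz": 0.017,"rx": 0,"ry": -0.003,"rz": 0,"jaw": 0.05}]'

```text
time: 19.62
position: [0.4969, 0.3235, 0.211]
tool_rot: [-0.183, 3.134, -0.002]
ft_force: [-0.6, -0.5, -0.6]
grip_width: 0.159
```

Run:
```python
from snap import *
from geo import *
s=ctrl.get_state();print(s['time'],s['position'],s['tool_rot'],s['ft_force'],s['torque'],s['grip_width']*87)
print(rel(s,[.4955,.3255,.167],1.69))
a,_=snap('wrist','w16');b,_=snap('side','s16')
cv2.imwrite('pics/c16.png',np.hstack([cv2.resize(a[130:280,150:350,::-1],(533,400),interpolation=2),cv2.resize(b[130:220,210:264,::-1],(240,400),interpolation=2)]))
```

```text
19.625 [0.49693595 0.32349743 0.21098652] [-1.83490595e-01  3.13419932e+00 -1.82859212e-03] [-0.61251586 -0.45989963 -0.63824071] [-0.04378049  0.03023744  0.03283173] 13.794217345877794
(array([0.00127843, 0.0022128 , 0.0439813 ]), array([-0.00128349,  0.00195322, -0.00224788]))
```

View pics/c16.png

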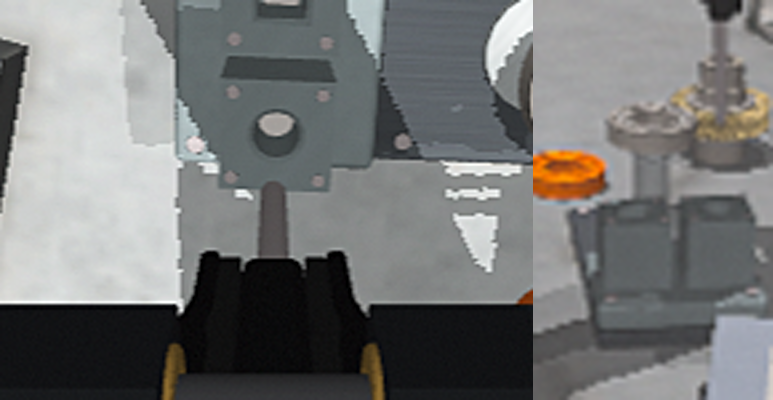

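Run:
```python
import cv2
from geo import *
a=cv2.imread('pics/w16.png'); cv2.imwrite('pics/c16b.png',cv2.resize(a[150:230,215:290],None,fx=7,fy=7,interpolation=2))
c=load('w16')
t=np.linspace(0,2*np.pi,9)[:-1]
for m in [(.497,.3255)]:
    X=np.c_[m[0]+.009*np.cos(t),m[1]+.009*np.sin(t),0*t+.076]
    print(((w2px(c,X)-[215,150]+.5)*7-.5).round(0).tolist())
R0=Rn.from_rotvec([-1.83490595e-01,3.13419932e+00,-1.82859212e-03]).as_matrix(); p=np.array([0.49693595,0.32349743,0.21098652])
print(((w2px(c,[p+R0[:,2]*.078])-[215,150]+.5)*7-.5), R0[:,2])
```

```text
[[271.0, 270.0], [316.0, 258.0], [340.0, 219.0], [327.0, 175.0], [286.0, 152.0], [240.0, 165.0], [217.0, 205.0], [230.0, 248.0]]
[[264.04749032 340.52540883]] [ 0.00209081 -0.00104446 -0.99999727]
```

View pics/c16b.png

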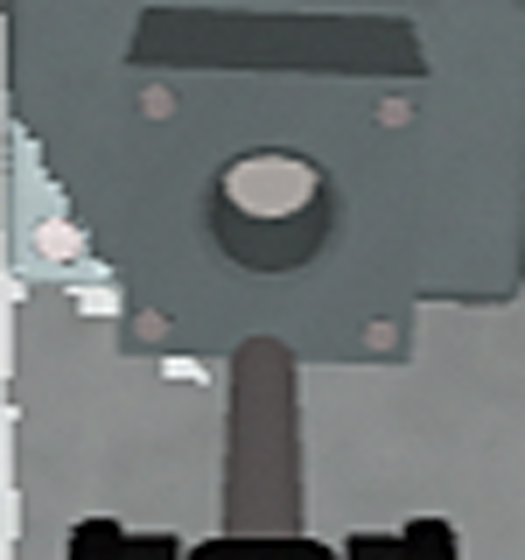

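Request:
carry_out --commands '[{"tx": 0.001,"ty": 0.001,"tz": 0.015,"rx": 0,"ry": 0.002,"rz": 0,"jaw": 0.05},{"tx": 0.001,"ty": 0.001,"tz": 0.03,"rx": 0,"ry": 0.002,"rz": 0,"jaw": 0.05},{"tx": 0.001,"ty": 0.001,"tz": 0.045,"rx": 0,"ry": 0.002,"rz": 0,"jaw": 0.05},{"tx": 0.001,"ty": 0.001,"tz": 0.048,"rx": 0,"ry": 0.002,"rz": 0,"jaw": 0.05},{"tx": 0.001,"ty": 0.001,"tz": 0.048,"rx": 0,"ry": 0.002,"rz": 0,"jaw": 0.05},{"tx": 0.001,"ty": 0.001,"tz": 0.048,"rx": 0,"ry": 0.002,"rz": 0,"jaw": 0.05}]'

```text
time: 20.48
position: [0.4958, 0.3263, 0.1634]
tool_rot: [-0.187, 3.135, -0.0]
ft_force: [1.1, -0.0, 0.3]
grip_width: 0.157
```

Run:
```python
from snap import *
from geo import *
s=ctrl.get_state();print(s['time'],s['position'],s['tool_rot'],s['ft_force'],s['torque'],s['grip_width']*87)
print(rel(s,[.4957,.3245,.167],1.69))
a,_=snap('wrist','w17');b,_=snap('side','s17')
cv2.imwrite('pics/c17.png',np.hstack([cv2.resize(a[160:230,215:290,::-1],None,fx=6,fy=6,interpolation=2),cv2.resize(b[150:220,225:275,::-1],None,fx=6,fy=6,interpolation=2)]))
```

```text
20.475 [0.49578246 0.32628177 0.16343574] [-1.87101490e-01  3.13517764e+00 -1.18992128e-04] [ 1.05576048 -0.04026246  0.26342398] [ 0.03513761 -0.05168201 -0.01624193] 13.635266610382963
(array([ 0.00029082, -0.00175976, -0.00356428]), array([-1.25497840e-04,  8.31038030e-04,  1.11629296e-05]))
```

View pics/c17.png

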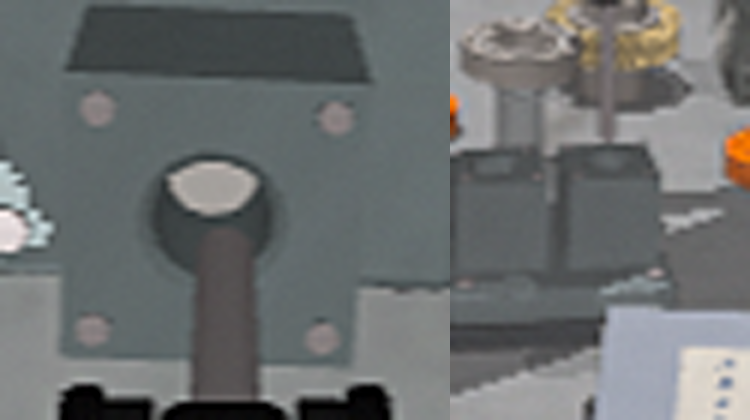

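Request:
carry_out --commands '[{"tx": 0,"ty": -0.002,"tz": 0,"rx": 0,"ry": 0,"rz": 0,"jaw": 0.05},{"tx": 0,"ty": -0.002,"tz": 0.005,"rx": 0,"ry": 0,"rz": 0,"jaw": 0.05},{"tx": 0,"ty": -0.002,"tz": 0.012,"rx": 0,"ry": 0,"rz": 0,"jaw": 0.05},{"tx": 0,"ty": -0.002,"tz": 0.02,"rx": 0,"ry": 0,"rz": 0,"jaw": 0.05},{"tx": 0,"ty": -0.002,"tz": 0.027,"rx": 0,"ry": 0,"rz": 0,"jaw": 0.05},{"tx": 0,"ty": -0.002,"tz": 0.027,"rx": 0,"ry": 0,"rz": 0,"jaw": 0.05},{"tx": 0,"ty": -0.002,"tz": 0.027,"rx": 0,"ry": 0,"rz": 0,"jaw": 0.05}]'

```text
time: 21.45
position: [0.4958, 0.3241, 0.1359]
tool_rot: [-0.187, 3.136, -0.001]
ft_force: [0.3, -0.3, -0.9]
grip_width: 0.158
```

Run:
```python
from snap import *
from geo import *
s=ctrl.get_state();print(s['time'],s['position'],s['tool_rot'],s['ft_force'],s['torque'],s['grip_width']*87)
print(rel(s,[.4957,.3245,.122],1.69))
a,_=snap('wrist','w18');b,_=snap('side','s18')
cv2.imwrite('pics/c18.png',np.hstack([cv2.resize(a[160:230,215:290,::-1],None,fx=6,fy=6,interpolation=2),cv2.resize(b[150:220,225:275,::-1],None,fx=6,fy=6,interpolation=2)]))
```

```text
21.45 [0.49576063 0.32409797 0.13591914] [-1.87175144e-01  3.13593118e+00 -9.15375696e-04] [ 0.2704205  -0.27921748 -0.87687896] [-0.00301574 -0.06095124 -0.03372457] 13.745217681100506
(array([1.30071651e-05, 4.14550230e-04, 1.39188999e-02]), array([-5.86510850e-04,  4.54656022e-05,  2.93919055e-05]))
```

View pics/c18.png

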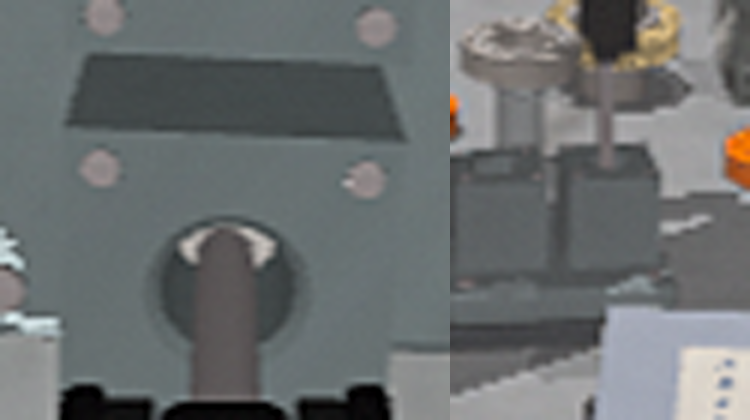

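Request:
carry_out --commands '[{"tx": 0,"ty": 0,"tz": 0.004,"rx": 0,"ry": 0,"rz": 0,"jaw": 0.05},{"tx": 0,"ty": 0,"tz": 0.008,"rx": 0,"ry": 0,"rz": 0,"jaw": 0.05},{"tx": 0,"ty": 0,"tz": 0.012,"rx": 0,"ry": 0,"rz": 0,"jaw": 0.05},{"tx": 0,"ty": 0,"tz": 0.012,"rx": 0,"ry": 0,"rz": 0,"jaw": 0.05},{"tx": 0,"ty": 0,"tz": 0.012,"rx": 0,"ry": 0,"rz": 0,"jaw": 0.05},{"tx": 0,"ty": 0,"tz": 0.012,"rx": 0,"ry": 0,"rz": 0,"jaw": 0.05}]' --grip_force 50

```text
time: 22.3
position: [0.4958, 0.3241, 0.1242]
tool_rot: [-0.187, 3.136, -0.001]
ft_force: [-0.3, 0.4, 2.9]
grip_width: 0.157
```

Request:
carry_out --commands '[{"tx": 0,"ty": 0,"tz": 0.002,"rx": 0,"ry": 0,"rz": 0,"jaw": 0.05},{"tx": 0,"ty": 0,"tz": 0.004,"rx": 0,"ry": 0,"rz": 0,"jaw": 0.05},{"tx": 0,"ty": 0,"tz": 0.004,"rx": 0,"ry": 0,"rz": 0,"jaw": 0.05},{"tx": 0,"ty": 0,"tz": 0.004,"rx": 0,"ry": 0,"rz": 0,"jaw": 0.05}]'

```text
time: 22.8
position: [0.4959, 0.3242, 0.1208]
tool_rot: [-0.187, 3.135, -0.0]
ft_force: [-1.8, -0.6, 9.6]
grip_width: 0.162
```

Run:
```python
from bench import ctrl
s=ctrl.get_state();print(s['time'],s['position'],s['ft_force'],s['torque'])
```

```text
22.8 [0.49590017 0.32418606 0.1207502 ] [-1.75748433 -0.57154433  9.56340789] [-0.26005681  0.51479612 -0.04076727]
```

Request:
carry_out --commands '[{"tx": 0,"ty": 0,"tz": 0.001,"rx": 0,"ry": 0,"rz": 0,"jaw": 0.05},{"tx": 0,"ty": 0,"tz": 0.001,"rx": 0,"ry": 0,"rz": 0,"jaw": 0.05},{"tx": 0,"ty": 0,"tz": 0.001,"rx": 0,"ry": 0,"rz": 0,"jaw": 0.05},{"tx": 0,"ty": 0,"tz": 0.001,"rx": 0,"ry": 0,"rz": 0,"jaw": 0.05}]'

```text
time: 23.3
position: [0.496, 0.3242, 0.1206]
tool_rot: [-0.187, 3.135, 0.0]
ft_force: [-3.3, -1.9, 11.9]
grip_width: 0.157
```

Run:
```python
from snap import *
s=ctrl.get_state();print(s['time'],s['position'],s['ft_force'],s['torque'],s['grip_width']*87)
a,_=snap('wrist','w19');b,_=snap('side','s19')
cv2.imwrite('pics/c19.png',np.hstack([cv2.resize(a[170:250,205:300,::-1],None,fx=5,fy=5,interpolation=2),cv2.resize(b[140:220,225:275,::-1],None,fx=5,fy=5,interpolation=2)]))
snap('top','t19')
s=ctrl.get_state();print(s['time'],s['position'],s['ft_force'])
```

```text
23.3 [0.49599854 0.32424952 0.1205537 ] [-3.27939528 -1.86234193 11.86445684] [-0.4798049   0.7493365  -0.00208066] 13.65474280945689
23.45 [0.49598599 0.32425925 0.12055152] [-2.26258054 -1.24470497 12.66444449]
```

View pics/c19.png

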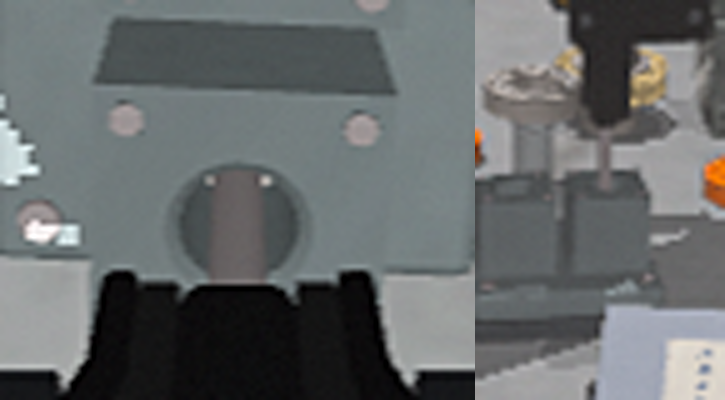

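```bash
python3 -c "
from bench import ctrl
print(ctrl.close_job()); s=ctrl.get_state(); print(s['time'],s['position'],s['ft_force'],s['grip_width'])"
```

```text
the job is handed in; nothing more can be done
None
the job is handed in; nothing more can be done
```

I seated the bearing on the pedestal, then drew the stylus and pressed the button in the round hole down to its stop. I handed the job in at about 23.5 s of the 72 s, still gripping the stylus and holding the button down. The hand-in reports no verdict.

**Last checks**
- **Bearing:** after letting go, the wrist and side pictures showed it lying flat, with the spigot centred in its bore. The last side picture shows it unmoved.
- **Stylus:** it was lifted clear of its holder, and the opening read 13.7 mm on the 14 mm grip at a set grip force of 50 N.
- **Round button:** the upward force was about 12 N, against 6 N at the stop. The last 1 mm of commanded travel moved the tool only about 0.2 mm. The tip works out at about z = 0.0425, and full depth is 0.043. The wrist picture shows the shaft centred in the round hole.
- **Square button:** the stylus never went near it, because the round hole is in the block farther from the robot. I had no direct reading of that button.

**What went wrong on the way**
- The first move call was refused because its rows left out some keys, so nothing moved.
- The first grasp of the stylus was about 0.2 rad out in yaw and 3 mm off centre. I opened the fingers, realigned and regripped before lifting.
- Bearing width read about 60.4 mm instead of 62 mm. I put this down to the gripper reading, since the lift force and pictures agreed with a firm hold.

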